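Release and lift the locating plate off the sloping vial block

TASK

Take the aluminium locating plate off its sloping vial block so that the vials can be unloaded: lightly squeeze the two orange side buttons of its grip head, slide the head up the slope until you feel both buttons go in, stop there, and holding them in draw the plate straight off its two dowels, kept parallel to the block so that it does not bind. Lower it, without dropping it, flat into the middle of the white tray with the grip head up, and let go. Do not wrench the plate or the block, and leave the jar, the tin and the beaker where they are.

Things in the scene. Friction and masses are not known exactly. Their poses are not given: they have to be found in the camera images.
- plate: Loose aluminium plate, 80 x 164 mm, 0.3 to 0.5 kg with its grip head, on the sloping deck. Origin: its centre at the level of its feet; z out of its top, y along its length, x up the slope. Feet: two end blocks 44 x 24 x 20 mm centred at y = -70 and +70, each with an 11 mm through hole for a 10 mm dowel. The sheet between them lies at z = 14 to 20 mm. It stands flat on its feet.
- head (a point): Centre of the grip head, which slides on the plate along its x by 14 mm either way of the middle (3 N); axes as the plate, 40 mm above the feet, 20 mm above the sheet. Grey block 36 x 36 mm, top 52 mm above the feet, with an orange spring button (28 mm along x, 22 mm high) on its -y and +y sides: 53 mm over both at rest, 41 mm fully in. 3 N starts a button, 6 N holds it in.
- latch (a point): Latch under the plate. The head starts at its low end; there the buttons stop after 1 mm. They go in only at one place 4 to 25 mm up the slope (+x), different each time and hidden: squeeze lightly (10 to 15 N), ease the head along, feel them go in, go on about 2 mm and stop. Only there (within 1.5 mm) and with both fully in can the plate rise; past it, hooks catch after 2 mm. Clear after 12 mm.
- deck: Blue deck, 160 x 200 x 24 mm, fixed on the stand, sloping 30 degrees, facing the robot's left. Origin: centre of its upper face; z is the dowels' axis (30 degrees off vertical, leaning to the stand's -x side), x up the slope, y level. Two 10 mm steel dowels at y = -70 and +70 mm stand 36 mm out of it: the plate is clear once its feet are 40 mm above it. Eight vials are fixed in it.
- bow_top (a point): Middle of the top of the dark steel carrying bow of the deck (10 mm bar, 186 mm wide), standing square to the deck at its x = +73 mm, 164 mm above its face. It overhangs the grip head from vertically above, so the head must be approached along the deck's z axis.
- stand: Grey stand that carries the deck, fixed to the worktop, 150 x 196 mm at the foot. Origin: centre of its foot on the worktop, z up; the deck's origin is 66 mm above it. Stand and tray may change sides.
- tray: White shallow tray, fixed, outside 130 x 214 x 16 mm, inside 122 x 206 mm, wall and floor 4 mm. Origin: centre of its underside on the worktop; z up, its length along y. The plate's length goes along the tray's, either way round.
- septa_jar: Small white jar with green lid, 39 x 39 x 47 mm, bystander. Origin: centre of its underside.
- ferrule_tin: Round white tin, 55 mm across, 18 mm high, bystander. Origin: centre of its underside.
- beaker_50: Small glass beaker, 48 x 46 x 58 mm, bystander. Origin: centre of its underside.

How it is judged:
By the outcome, as a careful person would: the job done as asked, in the order asked, and still so for the second after the job is handed in, with the robot touching nothing.
It also fails if it takes over 61 s, if anything falls off the work surface, if the arm or the gripper's body presses on something with over 40 N, if the wrist force passes 120 N, or if a joint passes its speed limit or range.

ROBOT

A 6-joint arm with a two-finger parallel gripper is mounted at the origin on a cart in front of the work surface, level with it; the furniture and walls round the work are solid. World frame = base frame: x ahead of the robot, y to its left, z up, the work surface at z = 0. Lengths are in m, angles in rad, forces in N, time in s.
With the tool pointing down it reaches from about 0.375 to 0.9 m from the base axis. Payload 3.1 kg.
Tool frame: the origin (TCP) lies at the very end of the fingers, on their centre line; the grasp point (between the pads) lies 19 mm behind it (manip.hold_point_z is the distance from the TCP to the grasp point, in m); y points along the fingers, z is the direction in which the jaws open and shut, and the axes are right-handed (so a half turn about y gives the same grasp; the last joint's range is limited). The gripper opens to 85 mm and grips with 20 to 120 N. Pads are 22 mm wide; open, the fingers measure 114 mm over their backs; the gripper's body (76 mm by 85 mm) begins 54 mm behind the grasp point. The pads swing forward as they close: fully open they stand 13 mm farther back than shut.
Start: joints at [1.121, 0.527, 1.433, -0, 1.181, -0.178], TCP at [0.168, 0.602, 0.204] pointing down, gripper open.
Joint ranges: [-3.08, 3.08], [-0.75, 2.2], [0.22, 2.44], [-1.43, 4.57], [0, 2.65], [-2.85, 2.85]. Speed limits (rad/s): [2.79, 2.79, 3.14, 3.14, 3.14, 3.14].

INTERFACE

Orientations are given as a unit quaternion [x, y, z, w].
In Python, from station import manip, eyes, workorder gives the robot as it stands. The module is installed in compiled form; this text tells all that it offers.
- The arm moves only by the shell command python3 -m jog 'ROWS' [OPENING] [FORCE]. ROWS is JSON, a list of rows, each a list of 2 entries, a list of its own where there are three numbers: the shift along the tool's x, y, z in cm, then the turn about the tool's y in rad. A call has 1 to 20 rows; each row is the pose to reach, as a shift and turn from the pose commanded when the call began, along the tool's axes at that moment; what a row does not reach only later rows make up. A row lasts 1/12 s, in which the tool goes at most 41.7 mm and 7.16 degrees, less where a joint would pass 70% of its speed; a pose out of reach is approached as far as the arm can. A call with a gripper value outside its range is refused whole. OPENING is the finger opening in cm, from 0 to 8.54, set as the call begins (- or left out, the last holds). The fingers move at their own pace and stop on an object; FORCE is the grip in N (left out, the last holds). Time passes only in rows, so rows that repeat a pose let the fingers close. It gives the time, the measured TCP pose, the force and the opening at its end, in the units of the state.
- manip.sense(): the state, without advancing time (a new reading comes with each control period).
- eyes.snapshot(name): name is "side" or "top" or "wrist"; returns a dict with "frame" (420x560x3 uint8, red, green, blue), "vfov" (degrees; the focal length in pixels is half the picture's height over the tangent of half this angle, whatever the lens; pixels are square), "cx", "cy" (the principal point, pixels), "rvec" (rotation vector, rad) and "tvec" (3), from world to camera coordinates, as OpenCV has them. Camera axes: x right, y down, z forward; pixel columns grow to the right and rows downward; lengths in m; the calibration is good to about 2 mm. A picture is of the moment at which its call begins. There is no depth.
- workorder.sign_off(): hands the job in, once; it reports no verdict.
The state is a dict: "t": time; "q": joint angles; "qd": joint speeds; "tau": joint torques, N m; "tcp_pos": TCP position; "tool_rot": TCP orientation; "force": force on the tool from outside, world axes, zero at the start; "ft_torque": the same for the moment, N m; "finger_gap": opening from 0.0 (shut) to 1.0 (fully open).
Only numpy, scipy, OpenCV 4.12 (cv2) and the standard library are available. Lean on these libraries where they do the work, as an engineer would, in place of code of your own. Each camera call takes 0.05 s, during which the arm holds its last target. There are 200 camera calls.

## Working session

There is one attempt and no reset: what is moved stays moved. The work goes in short steps, Python scripts to look and compute and a shell command to move; the robot and the scene stay as the last step left them, time stands still between calls to the robot, and variables do not carry over. Pictures are saved under pics/ and viewed, about 8 in all and at most 12, crops included, and the job is handed in when it is done.

```bash
mkdir -p pics; cat > h.py <<'E'
import numpy as np, cv2
from scipy.spatial.transform import Rotation as R
from station import manip, eyes, workorder
def snap(n,f=None):
    s=eyes.snapshot(n)
    if f: cv2.imwrite('pics/'+f+'.png',s['frame'][:,:,::-1])
    return s
def cam(s):
    h=s['frame'].shape[0]; f=h/2/np.tan(np.radians(s['vfov'])/2)
    K=np.array([[f,0,s['cx']],[0,f,s['cy']],[0,0,1.]])
    return K,R.from_rotvec(np.ravel(s['rvec'])).as_matrix(),np.ravel(s['tvec'])
def ray(s,u,v):
    K,Rm,t=cam(s); d=Rm.T@np.linalg.inv(K)@[u,v,1]
    return -Rm.T@t,d/np.linalg.norm(d)
def onz(s,u,v,z):
    o,d=ray(s,u,v); return o+d*(z-o[2])/d[2]
def proj(s,P):
    K,Rm,t=cam(s); p=(Rm@np.atleast_2d(P).T).T+t; q=(K@p.T).T; return q[:,:2]/q[:,2:]
def tri(a,pa,b,pb):
    o1,d1=ray(a,*pa);o2,d2=ray(b,*pb)
    k=np.linalg.lstsq(np.c_[d1,-d2],o2-o1,rcond=None)[0]
    A=o1+k[0]*d1;B=o2+k[1]*d2
    return (A+B)/2,np.linalg.norm(A-B)
E
python3 - <<'E'
from h import *
np.set_printoptions(precision=4,suppress=True)
for n in('side','top'):
    s=snap(n,n+'0'); K,Rm,t=cam(s); print(n,K[0,0],s['cx'],s['cy'],-Rm.T@t,Rm.tolist())
print(manip.sense())
a=cv2.imread('pics/side0.png')
E
```

```text
side 457.175054997061 283.17765576435386 204.0338095348079 [0.58   0.9295 0.6967] [[-0.999933690059309, 0.0017735435872856939, -0.011378489685294408], [0.010646856255626506, 0.5189229251744936, -0.8547547263280967], [0.004388614387979441, -0.8548191927369738, -0.5189073980897387]]
top 397.01112980653795 279.23208470235966 209.7251359825456 [0.3661 0.0404 1.0562] [[-0.11260242976394592, -0.9936399895888655, 0.0005137130474936746], [-0.9686284567108454, 0.10965274522819161, -0.22301387471161355], [0.22153917410070298, -0.025609501239985913, -0.9748151351846245]]
{'t': 0.1, 'q': array([ 1.1205,  0.5284,  1.4338,  0.    ,  1.1815, -0.1785]), 'qd': array([ 0.0023, -0.0036, -0.0039,  0.0018,  0.0009,  0.0004]), 'tau': array([ -0.0003, -44.3303, -17.8585,  -0.0002,   0.0039,   0.    ]), 'tcp_pos': array([0.1674, 0.6014, 0.2027]), 'tool_rot': array([ 0.7013, -0.096 ,  0.0956, -0.6999]), 'force': array([-0.2613, -0.1747, -0.5272]), 'ft_torque': array([ 0.0269,  0.0054, -0.0039]), 'finger_gap': 0.9989017024470082}
```

View pics/side0.png

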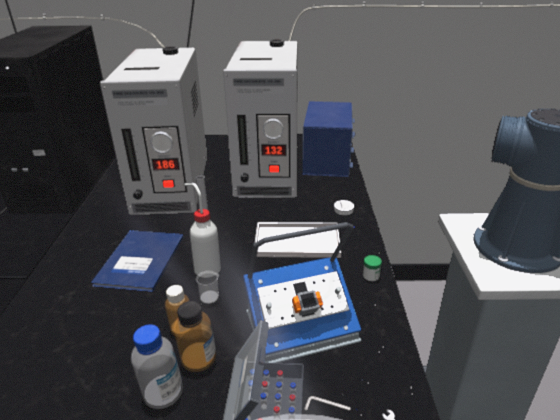

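View pics/top0.png

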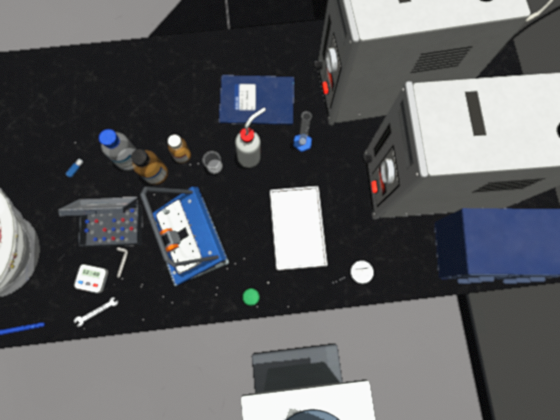

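The side view shows the deck around (303,302), the grip head at (306,297) and the tray at (298,239). The jar is at (372,268), the tin at (344,207) and the beaker at (208,287). In the top view the deck is at (187,235), the tray at (298,228), the lid at (251,297), the tin at (362,271) and the beaker at (212,161). I'll zoom in on the deck and tray.

```bash
python3 - <<'E'
from h import *
a=cv2.imread('pics/side0.png')[215:360,235:365]; b=cv2.imread('pics/top0.png')[180:290,130:235]
a=cv2.resize(a,None,fx=4,fy=4,interpolation=cv2.INTER_CUBIC); b=cv2.resize(b,None,fx=4,fy=4,interpolation=cv2.INTER_CUBIC)
w=np.zeros((590,800,3),np.uint8); a=cv2.resize(a,(403,450)); 
print(403/130,450/145)
w[:450,:403]=a; b=cv2.resize(b,(390,409)); w[:409,405:795]=b; print(390/105,409/110)
cv2.imwrite('pics/c1.png',w[:455])
t=cv2.imread('pics/top0.png'); m=(t.min(2)>170).astype(np.uint8); m[:, :255]=0;m[:,340:]=0;m[:170]=0;m[285:]=0
c=max(cv2.findContours(m,0,2)[0],key=cv2.contourArea); print(cv2.minAreaRect(c), cv2.approxPolyDP(c,6,True)[:,0].tolist())
import h
s=snap('top')
r=cv2.minAreaRect(c)
for p in cv2.boxPoints(r): print(p,onz(s,*p,0.012))
h0=[('lid',251,297,.047),('tin',362,271,.018),('beaker',212,161,.03)]
for n,u,v,z in h0: print(n,onz(s,u,v,z))
E
```

```text
3.1 3.103448275862069
3.7142857142857144 3.7181818181818183
((297.92120361328125, 227.59381103515625), (79.65592956542969, 50.33180236816406), 85.03025817871094) [[317, 187], [270, 192], [278, 269], [326, 264]]
[269.39963 190.09569] [0.66104188 0.03343023 0.012     ]
[319.5422  185.73546] [ 0.65792061 -0.10421369  0.012     ]
[326.44278 265.09192] [ 0.44197014 -0.0929824   0.012     ]
[276.3002  269.45215] [0.44549188 0.0385499  0.012     ]
lid [0.38249632 0.10854972 0.047     ]
tin [ 0.41608513 -0.18166121  0.018     ]
beaker [0.75544504 0.18031263 0.03      ]
```

View pics/c1.png

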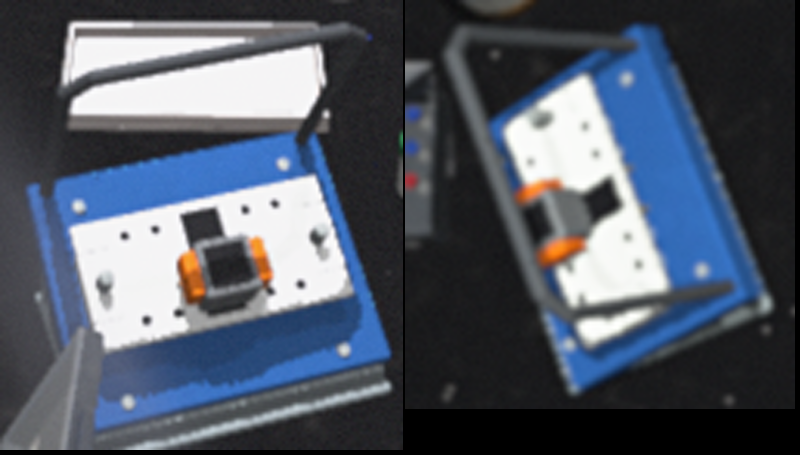

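The crop shows the two dowel tips at (105,275) and (320,232) on the left (side) panel, and one at (541,113) on the top panel. The plate corners and three deck screws are visible in both panels. I'll triangulate these and fit the deck pose, with tilt and height known.

```bash
cat > m1.py <<'E'
from h import *
from scipy.optimize import least_squares
np.set_printoptions(precision=4,suppress=True)
S=lambda u,v:(235+u/3.1,215+v/3.103)
T=lambda u,v:(130+(u-405)/3.714,180+v/3.718)
a=snap('side');b=snap('top')
pr={'pFU':((72,228),(588,72),(.04,.082,.02)),'pNU':((318,175),(668,290),(.04,-.082,.02)),'pNL':((355,295),(590,348),(-.04,-.082,.02)),'pFL':((103,350),(503,130),(-.04,.082,.02)),
'dF':((105,275),(541,113),(0,.07,.036)),'sFU':((78,206),(627,78),None),'sNU':((283,163),(702,270),None),'sNL':((345,350),(568,344),None),'dN':((320,232),None,(0,-.07,.036))}
def frame(p):
    x,y,yaw=p; c,s_=np.cos(np.pi/6),.5
    hx=np.array([np.sin(yaw)*1.,-np.cos(yaw),0]) # upslope horizontal
    X=c*hx+[0,0,s_]; Z=-s_*hx+[0,0,c]; return np.c_[X,np.cross(Z,X),Z],np.array([x,y,.066])
P=[]
for n,(u,v,l) in pr.items():
    if v is not None:
        q,e=tri(a,S(*u),b,T(*v)); print(n,q,e)
def res(p):
    M,o=frame(p);r=[]
    for n,(u,v,l) in pr.items():
        if l is None: continue
        w=M@l+o
        r+=list(proj(a,w)[0]-S(*u))
        if v is not None: r+=list(proj(b,w)[0]-T(*v))
    return np.array(r)
f=least_squares(res,[.6,.3,0],loss='soft_l1'); print(f.x,res(f.x).reshape(-1,2))
M,o=frame(f.x); print(M); 
for n,l in dict(head=(-.014,0,.04),bow=(.073,0,.164)).items():
    w=M@l+o; print(n,w,proj(a,w),proj(b,w))
E
python3 m1.py
```

```text
pFU [0.6356 0.2592 0.1003] 0.003723483249870839
pNU [0.4811 0.2159 0.1053] 0.009355812136786403
pNL [0.4581 0.2781 0.0591] 0.0013445862573782704
pFL [0.6134 0.3276 0.0647] 0.0006387683545540291
dF [0.6137 0.2937 0.0931] 0.0022281982218565954
sFU [0.6315 0.2343 0.0959] 0.0003956178708353433
sNU [0.4971 0.1938 0.0963] 0.0004010760163803579
sNL [0.4651 0.2991 0.0331] 0.000968983581511989
[0.5496 0.2611 0.2825] [[-0.8397 -1.074 ]
 [-0.7546  0.63  ]
 [-0.7732 -0.1204]
 [ 0.5471  3.3672]
 [-0.2048 -0.5355]
 [-1.688   0.1492]
 [-1.1741  0.2984]
 [ 0.4087 -1.0048]
 [ 0.2825 -0.2049]
 [-2.1487  0.982 ]
 [ 0.9502 -1.248 ]]
[[ 0.2414  0.9604 -0.1394]
 [-0.8317  0.2788  0.4802]
 [ 0.5     0.      0.866 ]]
head [0.5407 0.292  0.0936] [[307.2057 302.2149]] [[168.7263 239.6483]]
bow [0.5444 0.2792 0.2445] [[306.0946 232.1546]] [[155.1355 226.3313]]
```

```bash
python3 -m jog '[[[0,0,0],0.1],[[0,0,0],0.1]]'; python3 - <<'E'
from h import *
np.set_printoptions(precision=4,suppress=True)
s=manip.sense(); print(s['t'],s['q']); print(R.from_quat(s['tool_rot']).as_matrix())
print(s['tcp_pos'])
E
```

```text
t: 0.42
tcp_pos: [0.1677, 0.6019, 0.2034]
tool_rot: [0.695, -0.131, 0.131, -0.695]
force: [-0.8, -1.0, -0.4]
finger_gap: 0.998
0.4167 [ 1.1205  0.5277  1.4329  0.      1.1814 -0.0768]
[[ 0.931  -0.0002  0.3649]
 [-0.3649 -0.0004  0.931 ]
 [-0.     -1.     -0.0005]]
[0.1677 0.6019 0.2034]
```

The documented turn only spins the tool about its fingers, and this head needs a 30° tilt. I'll check in free air whether the turn entry also takes three numbers, since the row format says "a list of its own where there are three numbers".

```bash
python3 -m jog '[[[0,0,0],[0.05,0,0]]]'; python3 - <<'E'
from h import *
np.set_printoptions(precision=4,suppress=True)
s=manip.sense(); print(s['t'],s['q'],s['tcp_pos']); print(R.from_quat(s['tool_rot']).as_matrix())
E
```

```text
0.4167 [ 1.1205  0.5277  1.4329  0.      1.1814 -0.0768] [0.1677 0.6019 0.2034]
[[ 0.931  -0.0002  0.3649]
 [-0.3649 -0.0004  0.931 ]
 [-0.     -1.     -0.0005]]schema error: expected a number
```

The vector form is refused, so the commands can only spin the tool. The only other documented thing that could change the tilt is that a pose out of reach is "approached as far as the arm can". I'll test that in free air by going straight up to the limit.

```bash
cat > st.py <<'E'
from h import *
np.set_printoptions(precision=3,suppress=True)
s=manip.sense(); M=R.from_quat(s['tool_rot']).as_matrix(); print('t',s['t'],'q',s['q'],'tcp',s['tcp_pos'],'F',s['force'],'gap',s['finger_gap']); print('tool x',M[:,0],'y',M[:,1],'z',M[:,2])
E
python3 -m jog '[[[0,-4,0],0],[[0,-8,0],0],[[0,-12,0],0],[[0,-16,0],0],[[0,-20,0],0],[[0,-24,0],0],[[0,-28,0],0],[[0,-32,0],0],[[0,-36,0],0],[[0,-40,0],0],[[0,-44,0],0],[[0,-48,0],0],[[0,-52,0],0],[[0,-56,0],0],[[0,-60,0],0],[[0,-64,0],0]]'; python3 st.py
```

```text
t: 1.75
tcp_pos: [0.155, 0.5565, 0.737]
tool_rot: [-0.687, 0.129, -0.131, 0.703]
force: [0.0, -0.0, 1.1]
finger_gap: 0.999
t 1.75 q [ 1.104  0.414  0.218  0.006  2.489 -0.092] tcp [0.155 0.557 0.737] F [ 0.024 -0.019  1.091] gap 0.9994340175637095
tool x [ 0.932 -0.362 -0.002] y [ 0.006  0.021 -1.   ] z [0.362 0.932 0.022]
```

```bash
python3 -m jog '[[[0,-4,0],0],[[0,-8,0],0],[[0,-12,0],0],[[0,-16,0],0]]'; python3 st.py;  python3 -m jog '[[[0,2,0],0],[[0,4,0],0]]'; python3 st.py
```

```text
t: 2.08
tcp_pos: [0.142, 0.5101, 0.7734]
tool_rot: [-0.681, 0.129, -0.132, 0.708]
force: [0.1, -0.4, 0.7]
finger_gap: 0.999
t 2.0833 q [ 1.083  0.346  0.218  0.014  2.54  -0.105] tcp [0.142 0.51  0.773] F [ 0.105 -0.396  0.704] gap 0.9994758421156847
tool x [ 0.932 -0.363 -0.003] y [ 0.011  0.037 -0.999] z [0.363 0.931 0.038]
t: 2.25
tcp_pos: [0.1428, 0.5123, 0.7336]
tool_rot: [-0.68, 0.129, -0.132, 0.71]
force: [-0.3, 0.2, -0.5]
finger_gap: 0.998
t 2.25 q [ 1.084  0.278  0.446  0.011  2.376 -0.107] tcp [0.143 0.512 0.734] F [-0.266  0.2   -0.481] gap 0.998158113885789
tool x [ 0.932 -0.363 -0.003] y [ 0.013  0.041 -0.999] z [0.363 0.931 0.043]
```

The test paid off. The commanded pose snaps to what the arm reached, and a tilt gained at a reach limit persists. So the 30° tilt can be built up by pressing against reach limits in free air.

The tool has to tilt toward world (+0.14, −0.48). At azimuth about 106° that is an inward tilt, so I'll go there and try the inner limit.

```bash
python3 -m jog '[[[-18,28,-19],0],[[-18,28,-19],0],[[-18,28,-19],0],[[-18,28,-19],0],[[-18,28,-19],0],[[-18,28,-19],0],[[-18,28,-19],0],[[-18,28,-19],0],[[-18,28,-19],0],[[-18,28,-19],0],[[-18,28,-19],0]]'>/dev/null; python3 st.py;  python3 -m jog '[[[3,0,-30],0],[[3,0,-30],0],[[3,0,-30],0],[[3,0,-30],0]]'; python3 st.py
```

```text
t 3.1667 q [ 1.532 -0.003  1.524 -0.008  1.592  0.329] tcp [-0.092  0.409  0.444] F [0.565 0.958 0.381] gap 1.0028757316175418
tool x [ 0.933 -0.36  -0.002] y [ 0.009  0.029 -1.   ] z [0.36  0.932 0.031]
t: 3.5
tcp_pos: [-0.1354, 0.2514, 0.4418]
tool_rot: [-0.68, 0.131, -0.132, 0.709]
force: [-0.9, -0.4, 1.2]
finger_gap: 0.997
t 3.5 q [ 1.683 -0.254  1.732 -0.014  1.626  0.485] tcp [-0.135  0.251  0.442] F [-0.914 -0.366  1.179] gap 0.9974151517460836
tool x [ 0.931 -0.366 -0.005] y [ 0.01   0.039 -0.999] z [0.366 0.93  0.04 ]
```

```bash
cat > kin.py <<'E'
from h import *
from scipy.optimize import least_squares
D=[((1.1205,.5277,1.4329,0,1.1814,-.0768),(.1677,.6019,.2034)),((1.104,.414,.218,.006,2.489,-.092),(.155,.5565,.737)),((1.083,.346,.218,.014,2.54,-.105),(.142,.5101,.7734)),((1.084,.278,.446,.011,2.376,-.107),(.1428,.5123,.7336)),((1.532,-.003,1.524,-.008,1.592,.329),(-.092,.409,.444)),((1.683,-.254,1.732,-.014,1.626,.485),(-.1354,.2514,.4418))]
Ry=lambda a:R.from_euler('y',a).as_matrix(); Rz=lambda a:R.from_euler('z',a).as_matrix()
def fk(q,p):
    b,d,h,L1,a,L2,l=p
    W=Ry(q[1]+q[2])@Rz(q[3])@Ry(q[4])@Rz(q[5])
    v=np.array([b,d,h])+Ry(q[1])@[0,0,L1]+Ry(q[1]+q[2])@np.array([a,0,L2])+W@[0,0,l]
    return Rz(q[0])@v,Rz(q[0])@W
if __name__=='__main__':
    np.set_printoptions(precision=4,suppress=True)
    f=least_squares(lambda p:np.ravel([fk(q,p)[0]-x for q,x in D]),[0,.1,.25,.4,.05,.35,.25]); print(f.x,f.fun.reshape(-1,3)*1000)
    for q,x in D[:2]: print(fk(q,f.x)[1])
E
python3 kin.py
```

```text
[-0.0002  0.1109  0.2807  0.5881  0.1137  0.3919  0.3312] [[ 0.1853  0.1158  0.0464]
 [-0.1531 -0.1927  0.031 ]
 [ 0.1916  0.0513  0.0251]
 [ 0.1204  0.1213 -0.0009]
 [-0.4433 -0.5036 -0.3574]
 [ 0.13    0.2943  0.2558]]
[[-0.3649 -0.9311 -0.0002]
 [-0.9311  0.3649 -0.0004]
 [ 0.0004  0.     -1.    ]]
[[-0.3615 -0.9323  0.006 ]
 [-0.9321  0.3616  0.02  ]
 [-0.0208  0.0016 -0.9998]]
```

```bash
cat > sim.py <<'E'
from kin import *
P=np.array([-0.0002,0.1109,0.2807,0.5881,0.1137,0.3919,0.3312])
lo=np.array([-3.08,-.75,.22,-1.43,0,-2.85]);hi=np.array([3.08,2.2,2.44,4.57,2.65,2.85])
def ik(q0,p,M,w,vl=None):
    l,u=lo.copy(),hi.copy()
    if vl is not None: l=np.maximum(l,q0-vl);u=np.minimum(u,q0+vl)
    def r(q):
        x,W=fk(q,P); return np.r_[x-p,w*R.from_matrix(W@M.T).as_rotvec()]
    f=least_squares(r,np.clip(q0,l+1e-6,u-1e-6),bounds=(l,u)); return f.x,f
VL=.7*np.array([2.79,2.79,3.14,3.14,3.14,3.14])/12
def run(q,shifts,w):  # shift in world, total from start; list per row
    q=np.array(q,float);x0,M0=fk(q,P);x,M=x0,M0
    for s in shifts:
        d=x0+s-x; n=np.linalg.norm(d); t=x+d*min(1,.0417/n) if n>0 else x
        q,_=ik(q,t,M0,w,VL); x,M=fk(q,P)
    return q
E
python3 - <<'E'
from sim import *
np.set_printoptions(precision=3,suppress=True)
A=np.array(D[0][0])
for w in(.1,.2,.3,.5,1,2):
    q=run(A,[np.array([0,0,.04*i]) for i in range(1,17)],w); x,M=fk(q,P); print(w,q,x,M[:,2])
    q=run(q,[np.array([0,0,.04*i]) for i in range(1,5)],w); x,M=fk(q,P); print('   ',q,x,M[:,2])
# goal
X=np.array([.2414,-.8317,.5]);Z=np.array([-.1394,.4802,.866]);Y=np.cross(Z,X)
for sg in(1,-1):
  M=np.c_[sg*Y,np.cross(-Z,sg*Y),-Z]
  for h in((-.014,0,.021),(.011,0,.021),(0,0,.25),(-.014,0,.2)):
    p=np.array([.5496,.2611,.066])+np.c_[X,Y,Z]@h
    best=None
    for q0 in np.random.default_rng(0).uniform(lo,hi,(12,6)):
        q,f=ik(q0,p,M,.3)
        if best is None or f.cost<best[0]-1e-9: best=(f.cost,q)
    print(sg,h,p,best)
E
```

```text
0.1 [ 1.07   0.311  0.22   0.11   2.225 -0.044] [0.165 0.593 0.815] [ 0.103  0.368 -0.924]
    [ 0.996  0.172  0.22   0.233  1.966 -0.022] [0.164 0.587 0.947] [ 0.192  0.689 -0.699]
0.2 [ 1.089  0.365  0.22   0.057  2.369 -0.064] [0.16  0.574 0.769] [ 0.051  0.183 -0.982]
    [ 1.044  0.251  0.22   0.13   2.275 -0.049] [0.153 0.548 0.843] [ 0.105  0.378 -0.92 ]
0.3 [ 1.098  0.393  0.22   0.028  2.44  -0.077] [0.157 0.563 0.749] [ 0.024  0.087 -0.996]
    [ 1.068  0.306  0.22   0.065  2.435 -0.076] [0.147 0.525 0.798] [ 0.049  0.176 -0.983]
0.5 [ 1.103  0.411  0.22   0.01   2.48  -0.087] [0.155 0.558 0.738] [ 0.008  0.03  -1.   ]
    [ 1.081  0.34   0.22   0.023  2.521 -0.097] [0.143 0.513 0.776] [ 0.017  0.06  -0.998]
1 [ 1.104  0.418  0.22   0.002  2.496 -0.091] [0.155 0.555 0.734] [ 0.002  0.007 -1.   ]
    [ 1.085  0.353  0.22   0.006  2.554 -0.107] [0.142 0.509 0.769] [ 0.004  0.014 -1.   ]
2 [ 1.105  0.42   0.22   0.001  2.5   -0.092] [0.155 0.555 0.733] [ 0.     0.002 -1.   ]
    [ 1.086  0.356  0.22   0.001  2.562 -0.11 ] [0.142 0.508 0.767] [ 0.001  0.003 -1.   ]
1 (-0.014, 0
[... 349 characters left out ...]
,  1.141, -0.475,  1.601, -2.683]))
1 (-0.014, 0, 0.2) [0.518 0.369 0.232] (np.float64(2.408655410344674e-17), array([ 0.684,  0.659,  1.218, -0.48 ,  1.496, -2.647]))
-1 (-0.014, 0, 0.021) [0.543 0.283 0.077] (np.float64(2.0044487242161447e-19), array([ 0.559,  0.789,  1.446, -0.561,  1.131,  0.578]))
-1 (0.011, 0, 0.021) [0.549 0.262 0.09 ] (np.float64(5.722548766132121e-19), array([ 0.527,  0.762,  1.466, -0.569,  1.122,  0.551]))
-1 (0, 0, 0.25) [0.515 0.381 0.282] (np.float64(4.591955462524846e-22), array([ 0.701,  0.626,  1.141, -0.475,  1.601,  0.459]))
-1 (-0.014, 0, 0.2) [0.518 0.369 0.232] (np.float64(2.9483749692735426e-18), array([ 0.684,  0.659,  1.218, -0.48 ,  1.496,  0.494]))
```

The model fits to within about 0.5 mm, and a bounded least-squares IK with orientation weight of about 0.6 m/rad reproduces the drift. The goal pose is also well inside the joint ranges. Next I'll search in the model for where single-row pushes tilt fastest in the wanted direction.

```bash
cat > srch.py <<'E'
from sim import *
import sys
from multiprocessing import Pool
W=.6; want=np.array([.1394,-.4802,-.866]); wd=want[:2]/np.linalg.norm(want[:2])
F=np.array([1.683,-.254,1.732,-.014,1.626,.485]); M0=fk(F,P)[1]
def one(seed):
    g=np.random.default_rng(seed)
    az=g.uniform(-1.6,2.0); r=g.uniform(.3,.92); z=g.uniform(.2,.85)
    p=np.array([r*np.cos(az),r*np.sin(az),z])
    if p[0]>.4 and z<.5 or p[1]<-.1 and z<.55 or p[0]<-.2: return None
    Md=np.array([[-.36,-.933,0],[-.933,.36,0],[0,0,-1.]]); 
    q0=F.copy(); q0[0]=az-.15; q0[5]=q0[0]-1.2
    q,f=ik(q0,p,Md,W)
    if f.cost>1e-8: return None
    d=g.normal(size=3); d/=np.linalg.norm(d)
    for k in range(12):
        x,M=fk(q,P); q,_=ik(q,x+.0417*d,M,W,VL)
        x,M=fk(q,P)
        if x[0]<-.25 or np.hypot(*x[:2])<.28: break
    y=M[:,2]; return (y[:2]@wd, y[0]*wd[1]-y[1]*wd[0], k,p,d,x,q)
if __name__=='__main__':
    np.set_printoptions(precision=2,suppress=True)
    with Pool() as pool: L=[o for o in pool.imap_unordered(one,range(3000)) if o]
    L.sort(key=lambda o:-o[0])
    print(len(L))
    for o in L[:14]: print(*o)
E
nproc; OMP_NUM_THREADS=1 timeout 500 python3 srch.py
```

```text
4
1148
0.285821648540593 -0.006284364093295344 11 [ 0.12 -0.74  0.56] [ 0.59 -0.66  0.46] [ 0.33 -0.79  0.56] [-1.31  0.7   0.22  0.01  1.93 -2.51]
0.27442364034638156 -0.11773068052930377 11 [ 0.48 -0.52  0.61] [ 0.35 -0.63  0.69] [ 0.47 -0.61  0.67] [-1.09  0.55  0.22  0.07  2.07 -2.25]
0.2517701732320142 -0.1758370099853137 11 [ 0.55 -0.45  0.62] [ 0.6  -0.47  0.65] [ 0.62 -0.5   0.65] [-0.84  0.58  0.22  0.05  2.03 -2.01]
0.24897853433045028 -0.12543908674992454 11 [ 0.44 -0.47  0.66] [ 0.61 -0.66  0.43] [ 0.56 -0.6   0.61] [-0.98  0.63  0.22  0.05  2.01 -2.15]
0.23422125005409805 -0.07966666084232189 11 [ 0.25 -0.49  0.74] [ 0.56 -0.31  0.77] [ 0.39 -0.46  0.78] [-1.06  0.35  0.22  0.03  2.32 -2.24]
0.22297004226897205 -0.02665363788217879 11 [ 0.32 -0.56  0.57] [-0.04 -0.52  0.86] [ 0.22 -0.62  0.74] [-1.43  0.43  0.22  0.08  2.28 -2.58]
0.22181588413988101 -0.12226204643948332 11 [ 0.53 -0.4   0.58] [ 0.42 -0.82  0.38] [ 0.56 -0.64  0.56] [-1.    0.7   0.22  0.06  1.97 -2.17]
0.2208386958866861 -0.0911272776788578 11 [ 0.38 -0.41  0.73] [ 0.13 -0.38  0.91] [ 0.31 -0.43  0.82] 
[... 186 characters left out ...]
5572383809883 -0.1314396683580945 11 [ 0.34 -0.2   0.76] [-0.02  0.08  1.  ] [ 0.28 -0.14  0.9 ] [-0.86  0.02  0.22  0.06  2.65 -2.01]
0.217899470987966 -0.07122196337695463 11 [ 0.41 -0.45  0.66] [ 0.32 -0.93  0.19] [ 0.44 -0.73  0.55] [-1.18  0.71  0.22  0.05  1.98 -2.36]
0.21476345840857372 -0.009806611993268877 11 [ 0.21 -0.63  0.61] [ 0.07 -0.13  0.99] [ 0.18 -0.5   0.81] [-1.47  0.28  0.22  0.08  2.43 -2.61]
0.21432053197886827 -0.01316755622650359 11 [ 0.24 -0.48  0.65] [ 0.11 -0.91  0.41] [ 0.23 -0.74  0.63] [-1.44  0.6   0.22  0.05  2.11 -2.61]
0.2074156398209358 0.021986608208431978 11 [ 0.1  -0.35  0.66] [-0.38  0.11  0.92] [ 0.03 -0.32  0.88] [-1.98 -0.01  0.31  0.25  2.65 -2.85]
```

```bash
python3 -m jog '[[[22,-18,22],0],[[22,-18,22],0],[[22,-18,22],0],[[22,-18,22],0],[[22,-18,22],0],[[22,-18,22],0],[[22,-18,22],0],[[22,-18,22],0],[[22,-18,22],0],[[22,-18,22],0]]'>/dev/null; python3 st.py; python3 -m jog '[[[39,-2,-25],0],[[39,-2,-25],0],[[39,-2,-25],0],[[39,-2,-25],0],[[39,-2,-25],0],[[39,-2,-25],0],[[39,-2,-25],0],[[39,-2,-25],0],[[39,-2,-25],0],[[39,-2,-25],0],[[39,-2,-25],0],[[39,-2,-25],0]]' >/dev/null; python3 st.py
```

```text
t 4.3333 q [ 0.889 -0.043  1.101  0.014  2.042 -0.297] tcp [0.154 0.372 0.63 ] F [ 0.31   0.361 -0.124] gap 0.997406156400496
tool x [ 0.929 -0.369  0.   ] y [ 0.016  0.04  -0.999] z [0.369 0.928 0.043]
t 5.3333 q [-0.32   0.017  1.029  0.039  2.096 -1.491] tcp [ 0.424 -0.012  0.635] F [-0.494  0.607 -0.95 ] gap 1.0015562230362591
tool x [ 0.929 -0.371 -0.003] y [ 0.01   0.033 -0.999] z [0.371 0.928 0.034]
```

```bash
python3 -m jog '[[[0,3,-64],0.12],[[0,3,-64],0.24],[[0,3,-64],0.36],[[0,3,-64],0.48],[[0,3,-64],0.6],[[0,3,-64],0.72],[[0,3,-64],0.84],[[0,3,-64],0.91],[[0,3,-64],0.91],[[0,3,-64],0.91],[[0,3,-64],0.91],[[0,3,-64],0.91],[[0,3,-64],0.91],[[0,3,-64],0.91],[[0,3,-64],0.91],[[0,3,-64],0.91]]' >/dev/null; python3 st.py
```

```text
t 6.6667 q [-1.458  0.413  0.645  0.014  2.117 -1.735] tcp [ 0.184 -0.606  0.581] F [-0.146  0.322 -1.412] gap 1.0023619956500476
tool x [ 0.281 -0.959 -0.031] y [ 0.008  0.035 -0.999] z [0.96  0.28  0.018]
```

```bash
cat > opt.py <<'E'
from sim import *
from multiprocessing import Pool
want=np.array([.1394,-.4802,-.866])
from station import manip
Q0=manip.sense()['q']
def toolM(q):
    x,W=fk(q,P); return x,np.c_[-W[:,1],W[:,2],-W[:,0]]
def f(ab):
    a,b=ab; q=Q0.copy(); best=(9,)
    d=np.array([np.cos(a)*np.cos(b),-np.sin(a)*np.cos(b),np.sin(b)])
    zmin=9
    for k in range(36):
        x,T=toolM(q); W=fk(q,P)[1]
        q,_=ik(q,x+.0417*T@d,W,.6,VL)
        x,T=toolM(q); e=np.degrees(np.arccos(np.clip(T[:,1]@want,-1,1)))
        if e<best[0]: best=(e,k+1,x,q,T[:,1])
    return best,ab
if __name__=='__main__':
    np.set_printoptions(precision=3,suppress=True)
    with Pool() as p: L=p.map(f,[(a,b) for a in np.radians([-20,0,20,40,60,80]) for b in np.radians([-25,0,25])])
    L.sort(key=lambda o:(o[0][0]>2)*100+o[0][0]*2+o[0][1]*.3)
    for o in L[:6]: print(np.degrees(o[1]),*o[0])
E
OMP_NUM_THREADS=1 timeout 500 python3 opt.py
```

```text
Traceback (most recent call last):
  File "opt.py", line 21, in <module>
    L.sort(key=lambda o:(o[0][0]>2)*100+o[0][0]*2+o[0][1]*.3)
    ~~~~~~^^^^^^^^^^^^^^^^^^^^^^^^^^^^^^^^^^^^^^^^^^^^^^^^^^^
  File "opt.py", line 21, in <lambda>
    L.sort(key=lambda o:(o[0][0]>2)*100+o[0][0]*2+o[0][1]*.3)
                                                  ~~~~^^^
IndexError: tuple index out of range
```

```bash
sed -i 's/best=(9,)/best=(99,)/' opt.py; OMP_NUM_THREADS=1 timeout 500 python3 opt.py
```

```text
[40.  0.] 1.3145785651846653 23 [ 0.201 -0.702  0.785] [-1.504  0.406  0.22   0.142  2.004 -1.69 ] [ 0.16  -0.472 -0.867]
[20.  0.] 1.518374789315941 22 [ 0.251 -0.862  0.626] [-1.448  0.649  0.22   0.101  1.771 -1.681] [ 0.157 -0.462 -0.873]
[0. 0.] 1.433887460006686 24 [ 0.293 -0.992  0.439] [-1.419  0.889  0.22   0.088  1.503 -1.68 ] [ 0.163 -0.484 -0.86 ]
[60.  0.] 1.4237948256680635 26 [ 0.135 -0.489  0.906] [-1.664  0.134  0.22   0.276  2.275 -1.709] [ 0.164 -0.48  -0.862]
[-20.   0.] 1.3883130369920864 27 [ 0.323 -1.074  0.186] [-1.401  1.168  0.22   0.083  1.226 -1.687] [ 0.162 -0.483 -0.86 ]
[80.  0.] 1.701872778742665 34 [ 0.06  -0.263  0.957] [-3.08  -0.205  0.22   1.816  2.636 -1.546] [ 0.16  -0.46  -0.873]
```

```bash
python3 -m jog '[[[3.2,-2.7,0],0]]' >/dev/null;python3 -m jog '[[[3.2,-2.7,0],0]]' >/dev/null;python3 -m jog '[[[3.2,-2.7,0],0]]' >/dev/null;python3 -m jog '[[[3.2,-2.7,0],0]]' >/dev/null;python3 -m jog '[[[3.2,-2.7,0],0]]' >/dev/null;python3 -m jog '[[[3.2,-2.7,0],0]]' >/dev/null;python3 -m jog '[[[3.2,-2.7,0],0]]' >/dev/null;python3 -m jog '[[[3.2,-2.7,0],0]]' >/dev/null;python3 -m jog '[[[3.2,-2.7,0],0]]' >/dev/null; python3 st.py;python3 -m jog '[[[3.2,-2.7,0],0]]' >/dev/null;python3 -m jog '[[[3.2,-2.7,0],0]]' >/dev/null;python3 -m jog '[[[3.2,-2.7,0],0]]' >/dev/null;python3 -m jog '[[[3.2,-2.7,0],0]]' >/dev/null; python3 st.py
```

```text
t 7.4167 q [-1.449  0.569  0.218  0.053  2.236 -1.702] tcp [ 0.21  -0.692  0.643] F [0.354 0.187 0.055] gap 1.000948889308242
tool x [ 0.28  -0.952  0.122] y [ 0.055 -0.111 -0.992] z [0.958 0.285 0.021]
t 7.75 q [-1.457  0.546  0.218  0.071  2.171 -1.697] tcp [ 0.212 -0.705  0.663] F [-0.583 -0.351 -0.193] gap 1.006345284982255
tool x [ 0.274 -0.939  0.21 ] y [ 0.082 -0.195 -0.977] z [0.958 0.285 0.023]
```

```bash
python3 -m jog '[[[3.1,-2.7,-1.2],0]]' >/dev/null;python3 -m jog '[[[3.1,-2.7,-1.2],0]]' >/dev/null;python3 -m jog '[[[3.1,-2.7,-1.2],0]]' >/dev/null;python3 -m jog '[[[3.1,-2.7,-1.2],0]]' >/dev/null;python3 -m jog '[[[3.1,-2.7,-1.2],0]]' >/dev/null;python3 -m jog '[[[3.1,-2.7,-1.2],0]]' >/dev/null; python3 st.py
```

```text
t 8.25 q [-1.571  0.495  0.219  0.131  2.096 -1.77 ] tcp [ 0.148 -0.726  0.708] F [-0.517  0.594 -0.286] gap 0.9988881170299242
tool x [ 0.26  -0.904  0.339] y [ 0.113 -0.321 -0.94 ] z [0.959 0.283 0.019]
```

```bash
python3 -m jog '[[[3,-2.6,-1.8],0]]' >/dev/null;python3 -m jog '[[[3,-2.6,-1.8],0]]' >/dev/null;python3 -m jog '[[[3,-2.6,-1.8],0]]' >/dev/null;python3 -m jog '[[[3,-2.6,-1.8],0]]' >/dev/null;python3 -m jog '[[[3,-2.6,-1.8],0]]' >/dev/null;python3 -m jog '[[[3,-2.6,-1.8],0]]' >/dev/null; python3 -m jog '[[[3,-2.6,-1.8],0]]' >/dev/null; python3 st.py
```

```text
t 8.8333 q [-1.75   0.429  0.219  0.239  2.023 -1.872] tcp [ 0.05  -0.733  0.768] F [-0.412  0.291  0.462] gap 1.0000182181666524
tool x [ 0.241 -0.842  0.483] y [ 0.132 -0.464 -0.876] z [ 0.962  0.274 -0.   ]
```

```bash
python3 -m jog '[[[0,0,0],0]]' >/dev/null; python3 st.py; python3 -m jog '[[[3,-2.6,-1],0]]' >/dev/null;python3 -m jog '[[[0,0,0],0]]' >/dev/null; python3 st.py
```

```text
t 8.9167 q [-1.752  0.427  0.218  0.237  2.023 -1.871] tcp [ 0.049 -0.732  0.77 ] F [ 0.08  -0.351  0.373] gap 0.9992795642891347
tool x [ 0.238 -0.842  0.484] y [ 0.13  -0.467 -0.875] z [ 0.962  0.271 -0.002]
t 9.0833 q [-1.763  0.415  0.218  0.25   2.014 -1.875] tcp [ 0.045 -0.73   0.78 ] F [0.447 1.243 0.318] gap 0.9995533980381611
tool x [ 0.238 -0.83   0.504] y [ 0.133 -0.486 -0.864] z [ 0.962  0.272 -0.005]
```

```bash
cat > go.py <<'E'
from sim import *
import sys, json
np.set_printoptions(precision=3,suppress=True)
s=manip.sense(); M=R.from_quat(s['tool_rot']).as_matrix(); x0=s['tcp_pos']; q=s['q']
W=np.c_[-M[:,2],-M[:,0],M[:,1]]; x=x0
for w in json.loads(sys.argv[1]):
    w=np.array(w); n=max(1,int(np.ceil(np.linalg.norm(w-x)/.0417))); bad=0;lim=9;dq=0
    for k in range(1,n+1):
        qn,f=ik(q,x+(w-x)*k/n,W,.6); bad=max(bad,f.cost); lim=min(lim,(qn-lo).min(),(hi-qn).min()); dq=max(dq,(abs(qn-q)/VL).max()); q=qn
    print('to',w,'rows',n,'from prev',(w-x)@M*100,'total',(w-x0)@M*100,'cost %.1e margin %.2f speed %.2f'%(bad,lim,dq),q); x=w
E
python3 go.py '[[0.2,-0.5,0.68],[0.42,-0.1,0.62],[0.5,0.42,0.5],[0.504,0.417,0.36]]'
```

```text
to [ 0.2  -0.5   0.68] rows 8 from prev [-20.434  -0.43   21.189] total [-20.434  -0.43   21.189] cost 6.9e-17 margin 0.20 speed 1.13 [-1.442 -0.067  1.112  0.07   1.573 -1.7  ]
to [ 0.42 -0.1   0.62] rows 12 from prev [-31.011 -11.326  32.095] total [-51.445 -11.756  53.284] cost 3.2e-17 margin 0.54 speed 0.81 [-0.135 -0.071  1.264 -0.487  1.706 -0.539]
to [0.5  0.42 0.5 ] rows 13 from prev [-47.326 -13.842  21.923] total [-98.771 -25.598  75.206] cost 1.2e-15 margin 0.45 speed 0.67 [ 0.755  0.58   0.675 -0.537  2.086  0.255]
to [0.504 0.417 0.36 ] rows 4 from prev [-6.711 12.291  0.371] total [-105.482  -13.306   75.577] cost 8.1e-20 margin 0.54 speed 0.46 [ 0.748  0.614  0.96  -0.477  1.802  0.415]
```

```bash
python3 -m jog '[[[-20.4,-0.4,21.2],0],[[-20.4,-0.4,21.2],0],[[-20.4,-0.4,21.2],0],[[-20.4,-0.4,21.2],0],[[-20.4,-0.4,21.2],0],[[-20.4,-0.4,21.2],0],[[-20.4,-0.4,21.2],0],[[-20.4,-0.4,21.2],0],[[-20.4,-0.4,21.2],0]]'; python3 -m jog '[[[-31,-11.3,32],0],[[-31,-11.3,32],0],[[-31,-11.3,32],0],[[-31,-11.3,32],0],[[-31,-11.3,32],0],[[-31,-11.3,32],0],[[-31,-11.3,32],0],[[-31,-11.3,32],0],[[-31,-11.3,32],0],[[-31,-11.3,32],0],[[-31,-11.3,32],0],[[-31,-11.3,32],0]]'; python3 -m jog '[[[-47.3,-13.8,22],0],[[-47.3,-13.8,22],0],[[-47.3,-13.8,22],0],[[-47.3,-13.8,22],0],[[-47.3,-13.8,22],0],[[-47.3,-13.8,22],0],[[-47.3,-13.8,22],0],[[-47.3,-13.8,22],0],[[-47.3,-13.8,22],0],[[-47.3,-13.8,22],0],[[-47.3,-13.8,22],0],[[-47.3,-13.8,22],0],[[-47.3,-13.8,22],0],[[-47.3,-13.8,22],0]]' | head -2; python3 -m jog '[[[-6.7,12.3,0.4],0],[[-6.7,12.3,0.4],0],[[-6.7,12.3,0.4],0],[[-6.7,12.3,0.4],0],[[-6.7,12.3,0.4],0]]'; python3 st.py; python3 - <<'E'
from h import *
s=snap('wrist','w0'); K,Rm,t=cam(s); print(K[0,0],s['cx'],s['cy'],-Rm.T@t,Rm)
E
```

```text
t: 9.83
tcp_pos: [0.2029, -0.4975, 0.6795]
tool_rot: [0.657, -0.264, 0.556, -0.435]
force: [0.8, 0.6, -0.2]
finger_gap: 0.998
t: 10.83
tcp_pos: [0.4243, -0.095, 0.6179]
tool_rot: [0.658, -0.263, 0.553, -0.438]
force: [-0.4, 0.5, 0.4]
finger_gap: 1.0
t: 12.0
tcp_pos: [0.5027, 0.4256, 0.4923]
t: 12.42
tcp_pos: [0.5045, 0.4147, 0.3551]
tool_rot: [0.661, -0.266, 0.555, -0.43]
force: [-0.1, -0.4, -0.0]
finger_gap: 1.001
t 12.4167 q [ 0.74   0.614  0.97  -0.475  1.798  0.408] tcp [0.504 0.415 0.355] F [-0.144 -0.385 -0.013] gap 1.0011384361417668
tool x [ 0.242 -0.829  0.505] y [ 0.125 -0.489 -0.863] z [ 0.962  0.272 -0.014]
357.46296017567437 274.80242957581174 210.39244273996158 [0.46319986 0.56114384 0.46277648] [[ 0.96190463  0.2730534  -0.01346568]
 [ 0.19338491 -0.64478229  0.73949853]
 [ 0.19324016 -0.71393112 -0.67302348]]
```

View pics/w0.png

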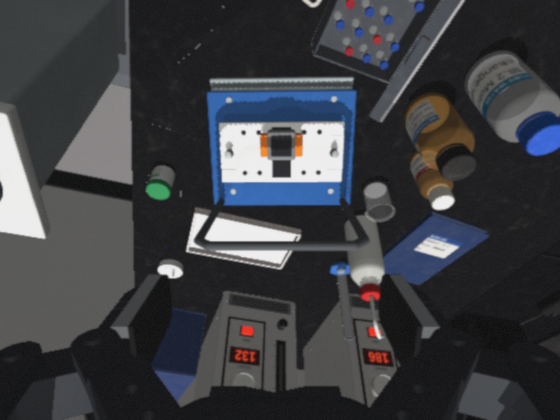

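The wrist view shows the deck square-on, with dowels at about (229,151) and (335,149), orange buttons at about (265,146) and (297,145), and the bow clear below at row 244. I'll refine the deck pose from plate corners and button blobs.

```bash
cat > m2.py <<'E'
from h import *
from scipy.optimize import least_squares
np.set_printoptions(precision=4,suppress=True)
f=cv2.imread('pics/w0.png'); s=snap('wrist')
hsv=cv2.cvtColor(f,cv2.COLOR_BGR2HSV)
o=cv2.inRange(hsv,(5,150,120),(22,255,255)); o[:120]=0;o[175:]=0;o[:,:240]=0;o[:,330:]=0
n,lab,st,ct=cv2.connectedComponentsWithStats(o); print(st,ct)
b=cv2.inRange(hsv,(100,120,50),(125,255,255)); b[:85]=0;b[215:]=0;b[:,:200]=0;b[:,365:]=0
c=max(cv2.findContours(b,0,2)[0],key=cv2.contourArea); cc=cv2.approxPolyDP(cv2.convexHull(c),5,True)[:,0]; print('blue',cc.tolist())
w=((f.min(2)>150)*255).astype(np.uint8); w[:115]=0;w[190:]=0;w[:,:212]=0;w[:,350:]=0
c=max(cv2.findContours(w,0,2)[0],key=cv2.contourArea); hull=cv2.convexHull(c); pc=cv2.approxPolyDP(hull,4,True)[:,0]; print('plate',pc.tolist(),cv2.minAreaRect(hull))
cv2.imwrite('pics/w0c.png',cv2.resize(f[75:215,195:370],None,fx=4.5,fy=4,interpolation=cv2.INTER_CUBIC))
E
python3 m2.py
```

```text
[[     0      0    560    420 234947]
 [   261    134      6     22    125]
 [   295    134      7     22    128]] [[279.4984 209.5695]
 [263.56   144.856 ]
 [298.     145.    ]]
blue [[356, 90], [349, 204], [213, 203], [207, 91]]
plate [[343, 123], [340, 181], [222, 181], [220, 124]] ((281.5, 151.5), (59.0, 123.0), 90.0)
```

View pics/w0c.png

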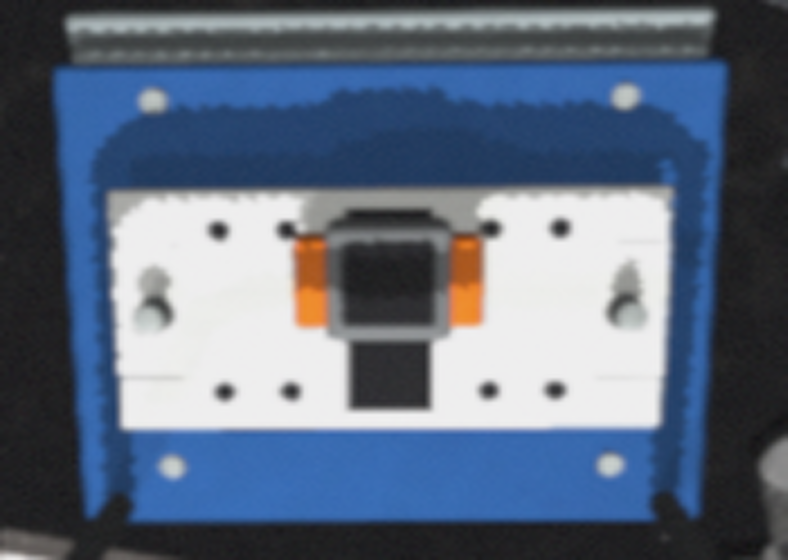

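```bash
cat > m3.py <<'E'
from h import *
from scipy.optimize import least_squares
np.set_printoptions(precision=4,suppress=True)
s=snap('wrist'); s['frame']=s['frame']
C=lambda u,v:(195+u/4.5,75+v/4)
L=[((153,312),(0,-.07,.036)),((628,312),(0,.07,.036)),((107,190),(-.04,-.082,.02)),((672,187),(-.04,.082,.02)),((660,430),(.04,.082,.02)),((120,430),(.04,-.082,.02)),((53,68),(-.08,-.1,0)),((727,65),(-.08,.1,0)),((700,520),(.08,.1,0)),((85,520),(.08,-.1,0))]
px=np.array([C(*a) for a,_ in L]); X3=np.array([b for _,b in L])
def frame(yaw,t=np.pi/6):
    c,s_=np.cos(t),np.sin(t); hx=np.array([np.sin(yaw),-np.cos(yaw),0]); X=c*hx+[0,0,s_];Z=-s_*hx+[0,0,c]; return np.c_[X,np.cross(Z,X),Z]
def r3(p,z=.066): return (proj(s,X3@frame(p[2]).T+[p[0],p[1],z])-px).ravel()
f=least_squares(r3,[.55,.26,.28],loss='soft_l1'); print('3dof',f.x,'rms',np.sqrt((r3(f.x)**2).mean()))
r4=lambda p:r3(p[:3],p[3]); g=least_squares(r4,[.55,.26,.28,.066],loss='soft_l1'); print('4dof',g.x,r4(g.x).reshape(-1,2))
K=cam(s)[0]; ok,rv,tv=cv2.solvePnP(X3,px,K,None); Rw=cam(s)[1].T@cv2.Rodrigues(rv)[0]; ow=cam(s)[1].T@(tv.ravel()-cam(s)[2]); print('pnp',ow,Rw)
st=manip.sense(); M=R.from_quat(st['tool_rot']).as_matrix()
F=frame(f.x[2]); o=np.r_[f.x[:2],.066]
print('tool in deck axes\n',F.T@M)
u=np.array([(263.56+298)/2,145]); u=np.array([195+(388)/4.5,75+282/4])
# head x from button centre at z .04
from scipy.optimize import brentq
hx=brentq(lambda x:proj(s,F@[x,0,.045]+o)[0][1]-u[1],-.05,.05); print('head x',hx, proj(s,F@[hx,0,.045]+o),u)
print('tcp in deck',F.T@(st['tcp_pos']-o))
E
python3 m3.py
```

```text
3dof [0.5582 0.2611 0.2846] rms 0.8959828039311561
4dof [0.5575 0.2633 0.2854 0.0693] [[-0.6047  1.8674]
 [ 0.9785  1.2616]
 [ 0.7175  0.2033]
 [-0.1999  0.1584]
 [-0.5239 -1.0458]
 [ 0.894  -0.4474]
 [-0.0047 -0.921 ]
 [-0.0342 -1.2325]
 [-0.797   0.0062]
 [-0.1875  0.6209]]
pnp [0.5577 0.2629 0.0691] [[ 0.2392  0.957  -0.1639]
 [-0.816   0.2896  0.5002]
 [ 0.5262  0.014   0.8502]]
tool in deck axes
 [[ 1.     -0.      0.0078]
 [-0.0078 -0.0045  1.    ]
 [-0.     -1.     -0.0045]]
head x -0.012761554698310296 [[281.9742 145.5   ]] [281.2222 145.5   ]
tcp in deck [ 0.0065 -0.0061  0.3397]
```

The tool is aligned with the deck to about 0.5°, and the head sits near deck x = −13 mm, its low end. Next I'll move down the deck normal to 12 cm above the face with the opening set to 7 cm, and check the centring.

```bash
python3 -m jog '[[[-1.9,2,0.5],-0.008],[[-1.9,6,0.5],-0.008],[[-1.9,10,0.5],-0.008],[[-1.9,14,0.5],-0.008],[[-1.9,18,0.5],-0.008],[[-1.9,22,0.5],-0.008],[[-1.9,22,0.5],-0.008]]' 7.0 20; python3 st.py; cat > m4.py <<'E'
from m3 import *
import sys
print('----')
f_=snap('wrist',sys.argv[1]); im=cv2.imread('pics/'+sys.argv[1]+'.png'); hsv=cv2.cvtColor(im,cv2.COLOR_BGR2HSV)
o_=cv2.inRange(hsv,(5,150,90),(22,255,255)); n,lab,st_,ct=cv2.connectedComponentsWithStats(o_)
i=np.argsort(-st_[1:,4])[:2]+1; print(st_[i],ct[i])
E
python3 m4.py w1 | sed -n '/----/,$p'
```

```text
t: 13.15
tcp_pos: [0.533, 0.3231, 0.1576]
tool_rot: [0.662, -0.265, 0.553, -0.431]
force: [-1.0, -0.6, -1.4]
finger_gap: 0.821
t 13.15 q [ 0.612  0.712  1.337 -0.507  1.329  0.512] tcp [0.533 0.323 0.158] F [-1.015 -0.648 -1.352] gap 0.8205664801560327
tool x [ 0.246 -0.828  0.504] y [ 0.126 -0.488 -0.864] z [ 0.961  0.276 -0.016]
----
[[300 189  12  39 437]
 [237 189  13  39 433]] [[305.6613 208.0275]
 [243.2517 208.127 ]]
```

View pics/w1.png

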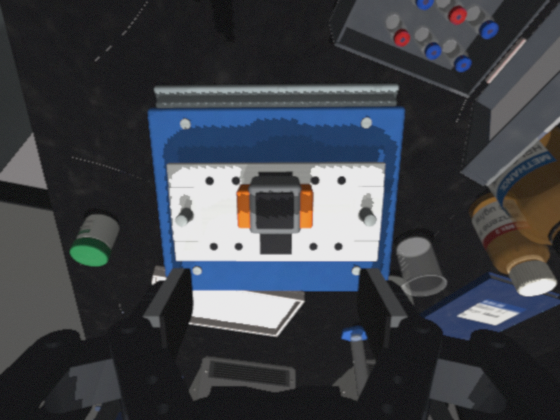

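```bash
python3 - <<'E'
from h import *
np.set_printoptions(precision=4,suppress=True)
s=snap('wrist'); st=manip.sense(); M=R.from_quat(st['tool_rot']).as_matrix(); t=st['tcp_pos']
K,Rm,tv=cam(s); o=-Rm.T@tv; print('cam in tool',M.T@(o-t))
# refine with clear corners: plate & deck & screws-free, px from w1
L=[((168,164),(-.04,-.082,.02)),((385,162),(-.04,.082,.02)),((379,261),(.04,.082,.02)),((177,261),(.04,-.082,.02)),((149,110),(-.08,-.1,0)),((405,108),(-.08,.1,0)),((182,221),(0,-.07,.036)),((369,220),(0,.07,.036))]
px=np.array([a for a,_ in L],float);X3=np.array([b for _,b in L])
ok,rv,tc=cv2.solvePnP(X3,px,K,None); Rd=M.T@Rm.T@cv2.Rodrigues(rv)[0]; od=M.T@(Rm.T@(tc.ravel()-tv)-t); print('deck in tool',od,Rd[:,0],Rd[:,2]); print('res',(cv2.projectPoints(X3,rv,tc,K,None)[0].reshape(-1,2)-px))
for z in(.04,.045,.051):
    for u,v in((274.5,208),):
        d=M.T@ray(s,u,v)[1]; c=M.T@(o-t); print('z',z,'head in tool xz:',c+d*((od[1]-z-c[1])/d[1]), 'od',od)
d=c=None
print('depth from 53mm:',K[0,0]*.053/75)
E
```

```text
cam in tool [-0.0769 -0.1678 -0.002 ]
deck in tool [ 0.0111  0.1195 -0.001 ] [ 0.9993 -0.0363  0.0132] [-0.0359 -0.9989 -0.0288]
res [[ 0.1297  0.2252]
 [-0.3054  0.5676]
 [-1.185   0.4512]
 [-0.0257  0.1659]
 [ 0.0485  0.3118]
 [-0.0304 -0.9446]
 [ 0.0237 -0.642 ]
 [ 1.2388 -0.0929]]
z 0.04 head in tool xz: [-0.0009  0.0795 -0.0027] od [ 0.0111  0.1195 -0.001 ]
z 0.045 head in tool xz: [-0.0024  0.0745 -0.0027] od [ 0.0111  0.1195 -0.001 ]
z 0.051 head in tool xz: [-0.0043  0.0685 -0.0026] od [ 0.0111  0.1195 -0.001 ]
depth from 53mm: 0.2526071585241432
```

The head is centred between the fingers (column 274.5 against 275). I'll descend 9.4 cm along the deck normal.

```bash
python3 -m jog '[[[-0.2,2,-0.1],0],[[-0.2,5,-0.1],0],[[-0.2,7.5,-0.1],0],[[-0.2,8.8,-0.1],0],[[-0.2,9.4,-0.1],0],[[-0.2,9.4,-0.1],0],[[-0.2,9.4,-0.1],0],[[-0.2,9.4,-0.1],0]]'; python3 st.py; python3 - <<'E'
from h import *
s=snap('wrist','w2')
E
python3 st.py
```

```text
t: 13.97
tcp_pos: [0.5469, 0.2859, 0.0817]
tool_rot: [0.657, -0.263, 0.555, -0.436]
force: [0.4, 0.6, 0.6]
finger_gap: 0.822
t 13.9667 q [ 0.555  0.785  1.433 -0.557  1.143  0.562] tcp [0.547 0.286 0.082] F [0.403 0.555 0.554] gap 0.8220067324697895
tool x [ 0.245 -0.831  0.5  ] y [ 0.139 -0.48  -0.866] z [ 0.96   0.281 -0.002]
t 14.0167 q [ 0.555  0.786  1.434 -0.557  1.143  0.562] tcp [0.547 0.286 0.081] F [ 0.147 -0.276 -0.007] gap 0.8219129846159816
tool x [ 0.245 -0.831  0.5  ] y [ 0.138 -0.481 -0.866] z [ 0.96   0.281 -0.003]
```

View pics/w2.png

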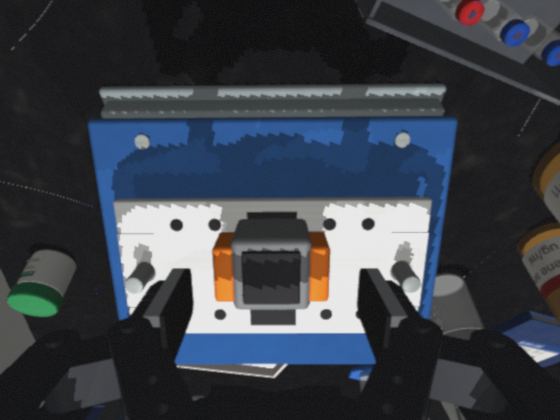

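```bash
python3 - <<'E'
from h import *
np.set_printoptions(precision=4,suppress=True)
s=snap('wrist'); st=manip.sense(); M=R.from_quat(st['tool_rot']).as_matrix(); t=st['tcp_pos']
for p in((0,0,0),(0,-.019,0),(0,-.019,.0265),(0,-.019,-.0265),(0,0,.035),(.011,-.01,.035),(-.011,-.01,.035)): print(p,proj(s,t+M@p))
K,Rm,tv=cam(s); c=M.T@(-Rm.T@tv-t)
im=cv2.imread('pics/w2.png');hsv=cv2.cvtColor(im,cv2.COLOR_BGR2HSV)
n,lab,S,ct=cv2.connectedComponentsWithStats(cv2.inRange(hsv,(5,150,90),(22,255,255))); i=np.argsort(-S[1:,4])[:2]+1; print(S[i],ct[i])
L=[((114,200),(-.04,-.082,.02)),((433,199),(-.04,.082,.02)),((90,122),(-.08,-.1,0)),((457,119),(-.08,.1,0)),((428,333),(.04,.082,.02)),((131,285),(0,-.07,.036)),((411,283),(0,.07,.036))]
px=np.array([a for a,_ in L],float);X3=np.array([b for _,b in L])
ok,rv,tc=cv2.solvePnP(X3,px,K,None); print('deck o in tool',M.T@(Rm.T@(tc.ravel()-tv)-t),M.T@Rm.T@cv2.Rodrigues(rv)[0]); print((cv2.projectPoints(X3,rv,tc,K,None)[0].reshape(-1,2)-px))
E
```

```text
(0, 0, 0) [[276.3705 254.0138]]
(0, -0.019, 0) [[276.6256 270.8757]]
(0, -0.019, 0.0265) [[333.2496 270.8313]]
(0, -0.019, -0.0265) [[219.9646 270.9201]]
(0, 0, 0.035) [[343.8373 253.9675]]
(0.011, -0.01, 0.035) [[346.2855 282.3913]]
(-0.011, -0.01, 0.035) [[349.0163 241.653 ]]
[[ 309  246   20   55 1000]
 [ 213  246   21   55  982]] [[318.667  272.952 ]
 [223.2821 273.1568]]
deck o in tool [ 0.0137  0.0238 -0.0011] [[ 0.9962 -0.0161 -0.086 ]
 [-0.0862 -0.0134 -0.9962]
 [ 0.0149  0.9998 -0.0148]]
[[ 0.3163  0.4557]
 [-0.2312 -2.4704]
 [ 0.1026  0.5245]
 [-0.2869 -2.2565]
 [-6.7079  4.3447]
 [ 1.6967  0.0697]
 [ 4.3168 -0.3623]]
```

```bash
python3 -m jog '[[[0,0,-0.2],0],[[0,0,-0.2],0]]' 6.0; python3 -m jog '[[[0,0,0],0],[[0,0,0],0],[[0,0,0],0],[[0,0,0],0],[[0,0,0],0],[[0,0,0],0]]' 4.0 12; python3 st.py
```

```text
t: 14.23
tcp_pos: [0.5431, 0.2837, 0.0801]
tool_rot: [0.659, -0.264, 0.554, -0.435]
force: [-0.3, -0.6, -0.3]
finger_gap: 0.698
t: 14.73
tcp_pos: [0.5434, 0.2833, 0.0794]
tool_rot: [0.659, -0.264, 0.554, -0.435]
force: [-0.2, -0.2, 0.0]
finger_gap: 0.47
t 14.7333 q [ 0.554  0.786  1.442 -0.558  1.14   0.564] tcp [0.543 0.283 0.079] F [-0.193 -0.174  0.009] gap 0.4695644248929223
tool x [ 0.246 -0.83   0.501] y [ 0.134 -0.483 -0.865] z [ 0.96   0.28  -0.007]
```

```bash
python3 - <<'E'
from h import *
s=snap('wrist'); cv2.imwrite('pics/w3.png',cv2.resize(s['frame'][180:400,130:420,::-1],None,fx=2.6,fy=2.6,interpolation=cv2.INTER_CUBIC))
E
```

```text
(no output)
```

View pics/w3.png

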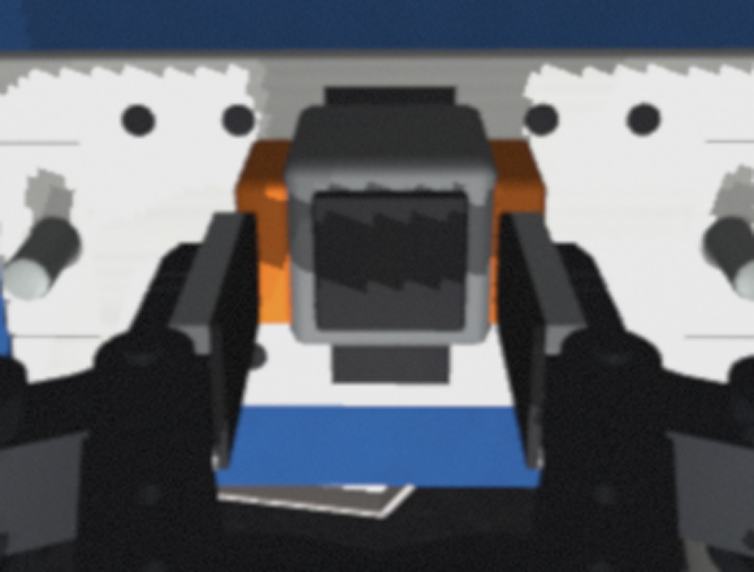

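The picture shows the fingers shut to 40 mm, but the buttons are still out at about 54 mm. From perspective, the finger ends are level with the button tops, too far out by about 2 cm. I'll reopen and ease down in small steps, watching the force.

```bash
python3 -m jog '[[[0,0,0],0],[[0,0,0],0],[[0,0.2,0],0],[[0,0.5,0],0],[[0,0.5,0],0]]' 6.6; python3 -m jog '[[[0,0.2,0],0],[[0,0.4,0],0],[[0,0.4,0],0]]'; python3 -m jog '[[[0,0.2,0],0],[[0,0.4,0],0],[[0,0.4,0],0]]' ; python3 -m jog '[[[0,0.2,0],0],[[0,0.3,0],0],[[0,0.3,0],0]]'
```

```text
t: 15.2
tcp_pos: [0.5437, 0.2804, 0.0745]
tool_rot: [0.659, -0.264, 0.554, -0.434]
force: [-0.7, -0.6, 0.0]
finger_gap: 0.773
t: 15.45
tcp_pos: [0.5444, 0.2786, 0.0712]
tool_rot: [0.659, -0.264, 0.554, -0.434]
force: [0.4, -0.2, 0.4]
finger_gap: 0.772
t: 15.7
tcp_pos: [0.5449, 0.2767, 0.0678]
tool_rot: [0.659, -0.264, 0.554, -0.434]
force: [0.2, 0.6, -0.3]
finger_gap: 0.771
t: 15.95
tcp_pos: [0.5454, 0.2754, 0.0654]
tool_rot: [0.659, -0.264, 0.554, -0.435]
force: [-0.2, 0.1, -0.6]
finger_gap: 0.769
```

```bash
python3 -m jog '[[[0,0,0],0],[[0,0,0],0],[[0,0,0],0],[[0,0,0],0],[[0,0,0],0]]' 4.0 12; python3 - <<'E'
from h import *
s=snap('wrist'); cv2.imwrite('pics/w4.png',cv2.resize(s['frame'][180:400,130:420,::-1],None,fx=2.6,fy=2.6,interpolation=cv2.INTER_CUBIC))
E
python3 st.py
```

```text
t: 16.37
tcp_pos: [0.5475, 0.277, 0.0667]
tool_rot: [0.657, -0.263, 0.555, -0.437]
force: [3.0, 3.7, 4.9]
finger_gap: 0.575
t 16.4167 q [ 0.543  0.801  1.453 -0.57   1.108  0.574] tcp [0.547 0.277 0.067] F [3.376 3.642 6.109] gap 0.5751464035215973
tool x [ 0.245 -0.831  0.5  ] y [ 0.139 -0.48  -0.866] z [ 0.959  0.282 -0.003]
```

View pics/w4.png

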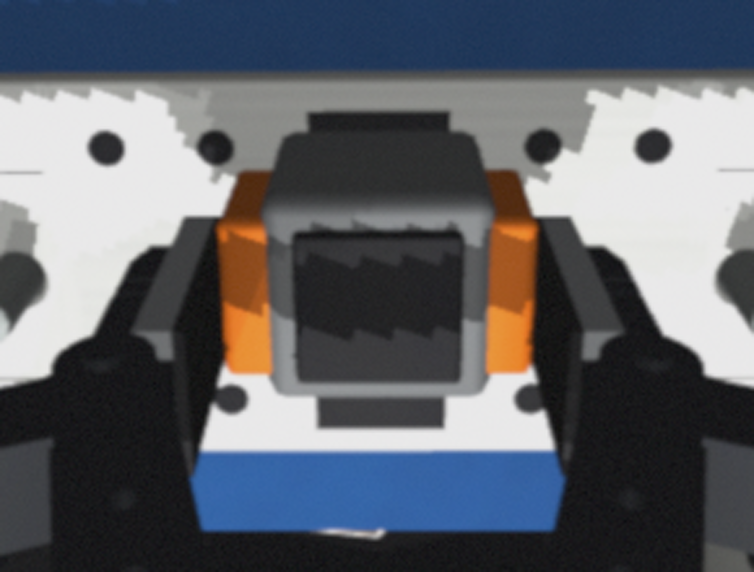

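The fingers are now on both buttons, stopped at about 49 mm. The force of about 6 N along the fingers suggests the finger ends just touch the sheet. I'll reopen, raise 3 mm, recentre (z +2 mm, x −3 mm) and squeeze again at 12 N.

```bash
python3 -m jog '[[[0,0,0],0],[[0,0,0],0],[[-0.2,-0.3,0.2],0],[[-0.3,-0.3,0.2],0],[[-0.3,-0.3,0.2],0]]' 6.2; python3 -m jog '[[[0,0,0],0],[[0,0,0],0],[[0,0,0],0],[[0,0,0],0],[[0,0,0],0]]' 4.0 12;  python3 st.py
```

```text
t: 16.83
tcp_pos: [0.5456, 0.2799, 0.0661]
tool_rot: [0.659, -0.264, 0.554, -0.434]
force: [-0.4, 0.5, 0.4]
finger_gap: 0.725
t: 17.25
tcp_pos: [0.5464, 0.2806, 0.0671]
tool_rot: [0.659, -0.264, 0.554, -0.435]
force: [-1.5, 3.7, 4.3]
finger_gap: 0.57
t 17.25 q [ 0.548  0.803  1.445 -0.565  1.119  0.573] tcp [0.546 0.281 0.067] F [-1.47   3.651  4.338] gap 0.5701818862571305
tool x [ 0.246 -0.83   0.501] y [ 0.135 -0.482 -0.866] z [ 0.96   0.28  -0.007]
```

```bash
cat > chk.py <<'E'
from h import *
s=manip.sense(); M=R.from_quat(s['tool_rot']).as_matrix(); o=np.array([.5464,.2806,.0671])
print('t %.2f dx %.1f mm gap %.1f mm Ftool'%(s['t'],1e3*(s['tcp_pos']-o)@M[:,0],85.4*s['finger_gap']),np.round(s['force']@M,1))
raise SystemExit(s['finger_gap']<.54 or np.linalg.norm(s['force'])>20)
E
J='python3 -m jog'
$J '[[[0.05,0,0],0],[[0.1,0,0],0]]'>/dev/null; python3 chk.py && $J '[[[0.05,0,0],0],[[0.1,0,0],0]]'>/dev/null; python3 chk.py && $J '[[[0.05,0,0],0],[[0.1,0,0],0]]'>/dev/null; python3 chk.py && $J '[[[0.05,0,0],0],[[0.1,0,0],0]]'>/dev/null; python3 chk.py && $J '[[[0.05,0,0],0],[[0.1,0,0],0]]'>/dev/null; python3 chk.py && $J '[[[0.05,0,0],0],[[0.1,0,0],0]]'>/dev/null; python3 chk.py
```

```text
t 17.42 dx 0.0 mm gap 48.7 mm Ftool [-5.2 -6.  -0.3]
t 17.42 dx 0.0 mm gap 48.7 mm Ftool [-5.2 -6.  -0.3]
t 17.42 dx 0.0 mm gap 48.7 mm Ftool [-5.2 -6.  -0.3]
t 17.42 dx 0.0 mm gap 48.7 mm Ftool [-5.2 -6.  -0.3]
t 17.42 dx 0.0 mm gap 48.7 mm Ftool [-5.2 -6.  -0.3]
t 17.42 dx 0.0 mm gap 48.7 mm Ftool [-5.2 -6.  -0.3]False
False
False
False
False
False
```

```bash
sed -i 's/raise SystemExit(\(.*\))$/raise SystemExit(int(\1))/' chk.py
J='python3 -m jog'
python3 chk.py && $J '[[[0.05,0,0],0],[[0.1,0,0],0]]'>/dev/null && python3 chk.py && $J '[[[0.05,0,0],0],[[0.1,0,0],0]]'>/dev/null && python3 chk.py && $J '[[[0.05,0,0],0],[[0.1,0,0],0]]'>/dev/null && python3 chk.py && $J '[[[0.05,0,0],0],[[0.1,0,0],0]]'>/dev/null && python3 chk.py && $J '[[[0.05,0,0],0],[[0.1,0,0],0]]'>/dev/null && python3 chk.py && $J '[[[0.05,0,0],0],[[0.1,0,0],0]]'>/dev/null && python3 chk.py
```

```text
t 17.42 dx 0.0 mm gap 48.7 mm Ftool [-5.2 -6.  -0.3]
t 17.58 dx 0.1 mm gap 49.1 mm Ftool [-6.2 -5.5  0.2]
t 17.75 dx 0.2 mm gap 48.8 mm Ftool [-8.3 -5.6 -0.9]
t 17.92 dx 1.4 mm gap 48.6 mm Ftool [-4.3 -5.4  0. ]
t 18.08 dx 3.4 mm gap 48.7 mm Ftool [-4.1 -5.7 -0.4]
t 18.25 dx 4.4 mm gap 48.6 mm Ftool [-5.  -6.  -0.1]
t 18.42 dx 5.3 mm gap 48.7 mm Ftool [-5.  -6.3 -0.4]
```

```bash
J='python3 -m jog'
$J '[[[0.05,0,0],0],[[0.1,0,0],0]]'>/dev/null && python3 chk.py && $J '[[[0.05,0,0],0],[[0.1,0,0],0]]'>/dev/null && python3 chk.py && $J '[[[0.05,0,0],0],[[0.1,0,0],0]]'>/dev/null && python3 chk.py && $J '[[[0.05,0,0],0],[[0.1,0,0],0]]'>/dev/null && python3 chk.py && $J '[[[0.05,0,0],0],[[0.1,0,0],0]]'>/dev/null && python3 chk.py && $J '[[[0.05,0,0],0],[[0.1,0,0],0]]'>/dev/null && python3 chk.py && $J '[[[0.05,0,0],0],[[0.1,0,0],0]]'>/dev/null && python3 chk.py && $J '[[[0.05,0,0],0],[[0.1,0,0],0]]'>/dev/null && python3 chk.py && $J '[[[0.05,0,0],0],[[0.1,0,0],0]]'>/dev/null && python3 chk.py && $J '[[[0.05,0,0],0],[[0.1,0,0],0]]'>/dev/null && python3 chk.py
```

```text
t 18.58 dx 6.3 mm gap 49.0 mm Ftool [-5.9 -5.8 -0.4]
t 18.75 dx 7.4 mm gap 48.9 mm Ftool [-4.6 -6.  -1. ]
t 18.92 dx 8.5 mm gap 48.9 mm Ftool [-4.2 -5.8 -0. ]
t 19.08 dx 9.5 mm gap 48.7 mm Ftool [-5.3 -5.9  0.1]
t 19.25 dx 10.4 mm gap 49.0 mm Ftool [-6.  -6.5 -0.5]
t 19.42 dx 11.4 mm gap 48.1 mm Ftool [-5.4 -6.  -0.6]
t 19.58 dx 12.4 mm gap 48.4 mm Ftool [-5.7 -6.1 -1.1]
t 19.75 dx 13.5 mm gap 47.5 mm Ftool [-4.  -6.7 -0.9]
t 19.92 dx 14.2 mm gap 47.7 mm Ftool [-5.5 -7.2  0.1]
t 20.08 dx 15.9 mm gap 42.0 mm Ftool [-3.1 -8.1 -1. ]
```

The buttons went in at dx of about 15 mm. I'll let the fingers finish closing, then go on about 2 mm past that.

```bash
J='python3 -m jog'
$J '[[[0,0,0],0],[[0,0,0],0]]' 3.6 15 >/dev/null; python3 chk.py; $J '[[[0.07,0,0],0],[[0.14,0,0],0],[[0.14,0,0],0]]' >/dev/null; python3 chk.py; python3 st.py
```

```text
t 20.25 dx 16.2 mm gap 40.2 mm Ftool [-1.9 -9.8 -0.5]
t 20.50 dx 17.7 mm gap 40.2 mm Ftool [ -2.8 -11.2  -0.5]
t 20.5 q [ 0.526  0.783  1.459 -0.57   1.112  0.553] tcp [0.551 0.267 0.077] F [-2.703  7.542  8.29 ] gap 0.4710313154939345
tool x [ 0.245 -0.831  0.499] y [ 0.136 -0.48  -0.867] z [ 0.96   0.281 -0.004]
```

```bash
J='python3 -m jog'; sed -i 's/<.54/<.3/' chk.py
$J '[[[-0.05,0,0],0],[[-0.05,0,0],0]]' 3.6 30 >/dev/null; python3 chk.py; $J '[[[0,-0.1,0],0],[[0,-0.2,0],0],[[0,-0.2,0],0]]' >/dev/null; python3 chk.py && $J '[[[0,-0.1,0],0],[[0,-0.2,0],0],[[0,-0.2,0],0]]' >/dev/null; python3 chk.py; python3 st.py
```

```text
t 20.67 dx 17.7 mm gap 39.7 mm Ftool [ -1.4 -11.5  -1.5]
t 20.92 dx 17.7 mm gap 39.6 mm Ftool [-1.6 -2.8  2. ]
t 21.17 dx 18.0 mm gap 39.8 mm Ftool [-1.7  4.4  2. ]
t 21.1667 q [ 0.527  0.782  1.458 -0.569  1.119  0.551] tcp [0.55  0.267 0.078] F [ 2.097 -0.12  -4.696] gap 0.4654749122503689
tool x [ 0.246 -0.83   0.501] y [ 0.133 -0.483 -0.865] z [ 0.96   0.28  -0.009]
```

```bash
J='python3 -m jog'; sed -i "s/print('t/print('lift %.1f'%(-1e3*(s['tcp_pos']-np.array([.551,.267,.077]))@M[:,1]),'t/" chk.py
$J '[[[0,-0.1,0],0],[[0,-0.2,0],0]]' >/dev/null; python3 chk.py && $J '[[[0,-0.1,0],0],[[0,-0.2,0],0]]' >/dev/null; python3 chk.py && $J '[[[0,-0.1,0],0],[[0,-0.2,0],0]]' >/dev/null; python3 chk.py && $J '[[[0,-0.1,0],0],[[0,-0.2,0],0]]' >/dev/null; python3 chk.py
```

```text
lift 2.9 t 21.33 dx 18.1 mm gap 39.4 mm Ftool [-1.2  6.1  1.9]
lift 5.6 t 21.50 dx 18.4 mm gap 39.4 mm Ftool [-1.9  6.4  2. ]
lift 8.0 t 21.67 dx 18.3 mm gap 39.9 mm Ftool [-1.   5.4  1.7]
lift 10.3 t 21.83 dx 18.0 mm gap 39.6 mm Ftool [-2.2  4.4  1. ]
```

```bash
J='python3 -m jog'
$J '[[[0,-0.2,0],0],[[0,-0.4,0],0],[[0,-0.6,0],0],[[0,-0.8,0],0]]' >/dev/null; python3 chk.py && $J '[[[0,-0.3,0],0],[[0,-0.6,0],0],[[0,-0.9,0],0],[[0,-1.2,0],0]]' >/dev/null; python3 chk.py && $J '[[[0,-0.3,0],0],[[0,-0.6,0],0],[[0,-0.9,0],0],[[0,-1.2,0],0]]' >/dev/null; python3 chk.py && $J '[[[0,-0.3,0],0],[[0,-0.6,0],0],[[0,-0.9,0],0],[[0,-1.2,0],0]]' >/dev/null; python3 chk.py && $J '[[[0,-0.5,0],0],[[0,-1.5,0],0],[[0,-2.5,0],0],[[0,-3,0],0],[[0,-3,0],0]]' >/dev/null; python3 chk.py; python3 - <<'E'
from h import *
s=snap('side'); cv2.imwrite('pics/s1.png',cv2.resize(s['frame'][150:350,220:480,::-1],None,fx=2.8,fy=2.8,interpolation=cv2.INTER_CUBIC))
E
python3 st.py
```

```text
lift 18.4 t 22.17 dx 17.9 mm gap 39.8 mm Ftool [-1.6  3.5 -0.7]
lift 30.5 t 22.50 dx 18.0 mm gap 39.5 mm Ftool [-2.   4.1  0. ]
lift 42.3 t 22.83 dx 18.0 mm gap 39.4 mm Ftool [-3.1  4.   0.2]
lift 54.4 t 23.17 dx 18.1 mm gap 39.6 mm Ftool [-2.2  4.2  0.8]
lift 86.4 t 23.58 dx 17.9 mm gap 39.7 mm Ftool [-1.9  4.7  0.8]
t 23.6333 q [ 0.588  0.707  1.369 -0.52   1.283  0.508] tcp [0.54  0.308 0.151] F [ 1.007 -0.218 -4.426] gap 0.463954890473281
tool x [ 0.246 -0.83   0.5  ] y [ 0.136 -0.481 -0.866] z [ 0.96   0.281 -0.005]
```

View pics/s1.png

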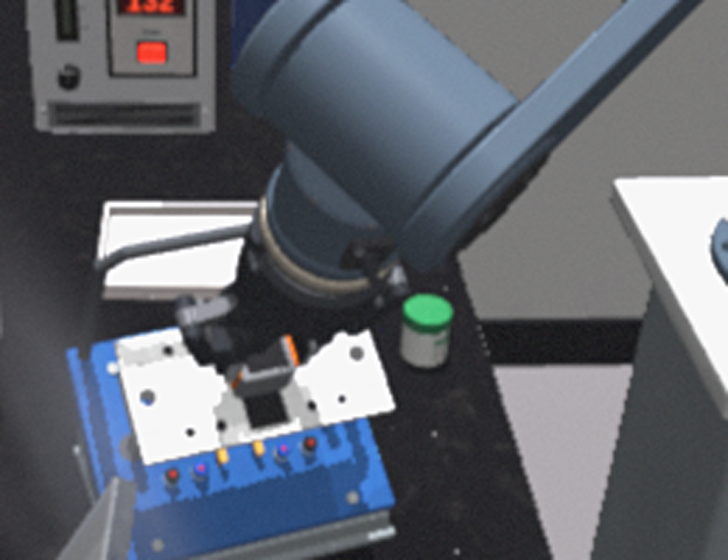

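The side view shows the plate drawn clear of both dowels and held parallel to the deck, with vials and dowels below and the bow and jar untouched. To lay it flat I need to take the 30° tilt out again, using the same limit trick at the opposite azimuth. I'll plan that in the model.

```bash
cat > opt2.py <<'E'
from sim import *
from multiprocessing import Pool
want=np.array([0,0,-1.])
st=manip.sense(); Q0=st['q']; M0=R.from_quat(st['tool_rot']).as_matrix(); W0=np.c_[-M0[:,2],-M0[:,0],M0[:,1]]
tm=lambda W:np.c_[-W[:,1],W[:,2],-W[:,0]]
def f(a_):
    az,r,z,a,b=a_; p=np.array([r*np.cos(az),r*np.sin(az),z]); q0=Q0.copy();q0[0]=az-.15
    q,ff=ik(q0,p,W0,.6)
    if ff.cost>1e-8: return (99,0),a_
    qs=q; best=(99,)
    d=np.array([-np.cos(a)*np.cos(b),-np.sin(a)*np.cos(b),np.sin(b)])
    for k in range(34):
        x,W=fk(q,P); q,_=ik(q,x+.0417*tm(W)@d,W,.6,VL)
        x,W=fk(q,P); e=np.degrees(np.arccos(np.clip(W[:,2]@want,-1,1)))
        if x[0]<-.35: break
        if e<best[0]: best=(e,k+1,x,q,tm(W)[:,1],qs)
    return best if len(best)>2 else (99,0),a_
if __name__=='__main__':
    np.set_printoptions(precision=2,suppress=True)
    A=[(az,r,z,a,b) for az in np.radians([85,100,112]) for r,z in((.55,.7),(.65,.6),(.72,.45)) for a in np.radians([0,25,50,70]) for b in np.radians([-20,0,20])]
    with Pool() as p: L=p.map(f,A)
    L.sort(key=lambda o:(o[0][0]>3)*100+o[0][0]*2+o[0][1]*.3)
    for o in L[:8]: print(np.degrees(o[1][0]),o[1][1:3],np.degrees(o[1][3:]),*o[0])
E
OMP_NUM_THREADS=1 timeout 560 python3 opt2.py; python3 go.py '[[0.51,0.41,0.32],[0.43,0.52,0.42],[0.1,0.66,0.6],[-0.1,0.64,0.6]]'
```

```text
85.0 (0.55, 0.7) [  0. -20.] 99 0
85.0 (0.55, 0.7) [0. 0.] 99 0
85.0 (0.55, 0.7) [ 0. 20.] 99 0
85.0 (0.55, 0.7) [ 25. -20.] 99 0
85.0 (0.55, 0.7) [25.  0.] 99 0
85.0 (0.55, 0.7) [25. 20.] 99 0
85.0 (0.55, 0.7) [ 50. -20.] 99 0
85.0 (0.55, 0.7) [50.  0.] 99 0
to [0.51 0.41 0.32] rows 5 from prev [ -0.777 -19.941  -0.053] total [ -0.777 -19.941  -0.053] cost 1.9e-16 margin 0.81 speed 0.48 [ 0.735  0.631  1.031 -0.47   1.713  0.436]
to [0.43 0.52 0.42] rows 5 from prev [ -6.094 -15.044  -4.64 ] total [ -6.872 -34.985  -4.693] cost 7.1e-16 margin 0.48 speed 0.45 [ 0.913  0.673  0.699 -0.471  2.052  0.465]
to [0.1  0.66 0.6 ] rows 10 from prev [-10.722 -26.822 -27.831] total [-17.594 -61.807 -32.524] cost 1.1e-03 margin 0.00 speed 0.60 [ 1.364  0.72   0.22  -0.48   2.604  0.71 ]
to [-0.1   0.64  0.6 ] rows 5 from prev [ -3.251  -1.763 -19.757] total [-20.845 -63.57  -52.281] cost 1.1e-03 margin 0.00 speed 0.51 [ 1.607  0.708  0.248 -0.264  2.65   1.115]
```

```bash
sed -i 's/in((.55,.7),(.65,.6),(.72,.45))/in((.5,.42),(.6,.4),(.65,.3))/; s/\[0,25,50,70\]/[0,30,60]/' opt2.py
OMP_NUM_THREADS=1 timeout 560 python3 opt2.py; python3 go.py '[[0.51,0.41,0.32],[0.38,0.52,0.40],[0.1,0.55,0.42],[-0.05,0.55,0.42]]'
```

```text
100.0 (0.65, 0.3) [0. 0.] 1.414126262211708 24 [-0.24  0.94 -0.06] [ 1.71  1.37  0.22 -0.02  1.55  1.42] [ 0.02  0.   -1.  ] [ 1.63  0.78  0.78 -0.12  2.09  1.31]
100.0 (0.65, 0.3) [30.  0.] 1.6968412891989528 23 [-0.23  0.88  0.29] [ 1.71  1.01  0.22 -0.03  1.91  1.41] [ 0.03  0.01 -1.  ] [ 1.63  0.78  0.78 -0.12  2.09  1.31]
100.0 (0.6, 0.4) [30.  0.] 1.593500845930805 24 [-0.22  0.86  0.33] [ 1.71  0.96  0.22 -0.03  1.96  1.4 ] [ 0.03  0.01 -1.  ] [ 1.62  0.65  0.8  -0.14  2.21  1.28]
100.0 (0.6, 0.4) [0. 0.] 1.398476218814993 26 [-0.24  0.94 -0.02] [ 1.71  1.34  0.22 -0.02  1.57  1.42] [ 0.02  0.01 -1.  ] [ 1.62  0.65  0.8  -0.14  2.21  1.28]
100.0 (0.5, 0.42) [30.  0.] 1.4630751606852155 26 [-0.23  0.86  0.34] [ 1.71  0.95  0.22 -0.03  1.98  1.41] [ 0.02 -0.01 -1.  ] [ 1.6   0.46  1.08 -0.14  2.11  1.28]
100.0 (0.5, 0.42) [0. 0.] 1.1763541890295355 28 [-0.24  0.94 -0.04] [ 1.72  1.36  0.22 -0.02  1.57  1.43] [ 0.02 -0.01 -1.  ] [ 1.6   0.46  1.08 -0.14  2.11  1.28]
112.0 (0.65, 0.3) [0. 0.] 1.8293392723250486 24 [-0.31  0.92 -0.06] [1.77 1.37 0.22 0.03 1.55 1.49] [-0.03 -0.01 -1
[... 204 characters left out ...]
 [0.51 0.41 0.32] rows 5 from prev [ -0.777 -19.941  -0.053] total [ -0.777 -19.941  -0.053] cost 1.9e-16 margin 0.81 speed 0.48 [ 0.735  0.631  1.031 -0.47   1.713  0.436]
to [0.38 0.52 0.4 ] rows 5 from prev [ -8.323 -13.994  -9.428] total [ -9.1   -33.935  -9.481] cost 3.4e-16 margin 0.61 speed 0.34 [ 0.966  0.632  0.826 -0.438  1.998  0.56 ]
to [0.1  0.55 0.42] rows 7 from prev [ -8.366  -6.992 -26.041] total [-17.467 -40.927 -35.522] cost 1.3e-17 margin 0.54 speed 0.35 [ 1.337  0.54   0.941 -0.288  2.109  0.959]
to [-0.05  0.55  0.42] rows 4 from prev [ -3.684  -2.044 -14.396] total [-21.15  -42.971 -49.918] cost 3.5e-18 margin 0.49 speed 0.33 [ 1.549  0.548  0.927 -0.178  2.163  1.2  ]
```

```bash
J='python3 -m jog'
$J '[[[-0.2,-2,0],0],[[-0.4,-6,0],0],[[-0.8,-10,0],0],[[-0.8,-14,0],0],[[-0.8,-18,0],0],[[-0.8,-19.9,0],0]]' >/dev/null; python3 chk.py && $J '[[[-1.6,-2.8,-1.9],0],[[-3.3,-5.6,-3.8],0],[[-5,-8.4,-5.6],0],[[-6.6,-11.2,-7.5],0],[[-8.3,-14,-9.4],0]]' >/dev/null; python3 chk.py && $J '[[[-1.1,-0.9,-3.3],0],[[-2.1,-1.8,-6.5],0],[[-3.2,-2.6,-9.8],0],[[-4.2,-3.5,-13],0],[[-5.3,-4.4,-16.3],0],[[-6.3,-5.2,-19.5],0],[[-7.4,-6.1,-22.8],0],[[-8.4,-7,-26],0]]' >/dev/null; python3 chk.py && $J '[[[-1.4,-0.4,-3.1],0],[[-2.8,-0.8,-6.1],0],[[-4.2,-1.2,-9.2],0],[[-5.6,-1.6,-12.3],0],[[-7,-2,-15.3],0],[[-8.4,-2.4,-18.4],0],[[-8.4,-2.4,-18.4],0]]' >/dev/null; python3 chk.py; python3 st.py
```

```text
lift 288.7 t 24.13 dx 9.1 mm gap 39.2 mm Ftool [-1.6  2.9  0.1]
lift 423.6 t 24.55 dx -72.8 mm gap 40.0 mm Ftool [-2.2  4.1  1.1]
lift 493.0 t 25.22 dx -156.7 mm gap 39.9 mm Ftool [-2.7  2.8 -0.4]
lift 516.6 t 25.80 dx -247.7 mm gap 40.0 mm Ftool [-2.3  4.6 -0.2]
t 25.8 q [ 1.622  0.621  0.85  -0.135  2.18   1.279] tcp [-0.105  0.58   0.397] F [-0.183 -0.344 -5.144] gap 0.4689103080290622
tool x [ 0.254 -0.827  0.501] y [ 0.135 -0.483 -0.865] z [ 0.958  0.287 -0.011]
```

```bash
J='python3 -m jog'
$J '[[[-3.4,-2.4,-0.6],0]]' >/dev/null && $J '[[[-3.4,-2.4,-0.6],0]]' >/dev/null && $J '[[[-3.4,-2.4,-0.6],0]]' >/dev/null && python3 chk.py && $J '[[[-3.4,-2.4,-0.6],0]]' >/dev/null && $J '[[[-3.4,-2.4,0],0]]' >/dev/null && python3 chk.py && $J '[[[-3.4,-2.4,0],0]]' >/dev/null && $J '[[[-3.4,-2.4,0],0]]' >/dev/null && python3 chk.py && $J '[[[-3.4,-2.4,0],0]]' >/dev/null && $J '[[[-3.4,-2.4,0],0]]' >/dev/null && python3 chk.py && $J '[[[-3.4,-2.4,0],0]]' >/dev/null && $J '[[[-3.4,-2.4,0],0]]' >/dev/null && python3 chk.py; python3 st.py
```

```text
lift 584.3 t 26.05 dx -334.2 mm gap 39.4 mm Ftool [-3.5  2.5  0.8]
lift 572.0 t 26.22 dx -380.0 mm gap 39.6 mm Ftool [-4.6  6.3 -0.6]
lift 549.4 t 26.38 dx -428.1 mm gap 39.3 mm Ftool [-1.9  3.7 -0. ]
lift 525.2 t 26.55 dx -471.3 mm gap 39.6 mm Ftool [-2.3  4.1 -0.6]
lift 500.6 t 26.72 dx -511.6 mm gap 39.2 mm Ftool [-1.8  3.9 -0.2]
t 26.7167 q [ 1.694  0.973  0.219 -0.086  2.325  1.359] tcp [-0.185  0.756  0.343] F [-0.287  0.156 -4.244] gap 0.4593302307653235
tool x [ 0.263 -0.89   0.373] y [ 0.107 -0.358 -0.928] z [0.959 0.284 0.001]
```

```bash
J='python3 -m jog'
$J '[[[-3.4,-2.4,0],0]]' >/dev/null && $J '[[[-3.4,-2.4,0],0]]' >/dev/null && $J '[[[-3.4,-2.4,0],0]]' >/dev/null && python3 chk.py && $J '[[[-3.4,-2.4,0],0]]' >/dev/null && $J '[[[-3.4,-2.4,0],0]]' >/dev/null && $J '[[[-3.4,-2.4,0],0]]' >/dev/null && python3 chk.py && $J '[[[-3.4,-2.4,0],0]]' >/dev/null && $J '[[[-3.4,-2.4,0],0]]' >/dev/null && $J '[[[-3.4,-2.4,0],0]]' >/dev/null && python3 chk.py && $J '[[[-3.4,-2.4,0],0]]' >/dev/null && $J '[[[-3.4,-2.4,0],0]]' >/dev/null && python3 chk.py; python3 st.py
```

```text
lift 463.5 t 26.97 dx -567.0 mm gap 39.7 mm Ftool [-1.2  3.8 -0.2]
lift 426.7 t 27.22 dx -617.2 mm gap 39.5 mm Ftool [-1.3  4.1 -0.9]
lift 390.9 t 27.47 dx -662.9 mm gap 39.1 mm Ftool [-0.7  3.5  0.2]
lift 367.8 t 27.63 dx -691.2 mm gap 39.6 mm Ftool [-0.5  4.5  0.1]
t 27.6333 q [ 1.71   0.953  0.219 -0.036  2.101  1.404] tcp [-0.217  0.82   0.34 ] F [ 0.124 -0.034 -4.494] gap 0.4642032431303147
tool x [ 0.283 -0.95   0.135] y [ 0.049 -0.126 -0.991] z [0.958 0.287 0.011]
```

```bash
J='python3 -m jog'
$J '[[[-3.2,-2.2,-1.6],0]]' >/dev/null && $J '[[[-3.2,-2.2,-1.6],0]]' >/dev/null && $J '[[[-3.2,-2.2,-1.6],0]]' >/dev/null && python3 chk.py && $J '[[[-3.2,-2.2,-1.6],0]]' >/dev/null && $J '[[[-3.2,-2.2,-1.6],0]]' >/dev/null && $J '[[[0,0,0],0],[[0,0,0],0]]' >/dev/null && python3 chk.py; python3 st.py
```

```text
lift 333.7 t 27.88 dx -728.8 mm gap 39.6 mm Ftool [-1.   4.5 -1. ]
lift 311.9 t 28.22 dx -751.9 mm gap 39.6 mm Ftool [-0.2  4.8  0.7]
t 28.2167 q [ 1.797  0.921  0.219 -0.012  2.024  1.499] tcp [-0.299  0.818  0.365] F [ 0.719  0.29  -4.815] gap 0.46350396634380225
tool x [ 0.289 -0.957  0.023] y [ 0.015 -0.019 -1.   ] z [0.957 0.289 0.009]
```

```bash
J='python3 -m jog'
$J '[[[-3.2,-2.2,-1.6],0]]' >/dev/null && $J '[[[0,0,0],0],[[0,0,0],0]]' >/dev/null; python3 st.py; python3 go.py '[[0.0,0.6,0.36],[0.38,0.3,0.40],[0.55,0.0,0.40],[0.55,-0.03,0.2]]'; python3 - <<'E'
from h import *
# tray refine: white mask corners from top0, rim at z .016
s=snap('top'); t=cv2.imread('pics/top0.png'); m=(t.min(2)>150).astype(np.uint8); m[:,:255]=0;m[:,340:]=0;m[:170]=0;m[285:]=0
c=max(cv2.findContours(m,0,2)[0],key=cv2.contourArea); h=cv2.approxPolyDP(cv2.convexHull(c),4,True)[:,0].astype(float); print(h.tolist())
P=np.array([onz(s,*p,.016)[:2] for p in h]); print(P,P.mean(0))
a=snap('side'); t=cv2.imread('pics/side0.png'); m=(t.min(2)>130).astype(np.uint8); m[:220]=0;m[262:]=0;m[:,:250]=0;m[:,345:]=0
c=max(cv2.findContours(m,0,2)[0],key=cv2.contourArea); h=cv2.approxPolyDP(cv2.convexHull(c),4,True)[:,0].astype(float); print(h.tolist())
P=np.array([onz(a,*p,.016)[:2] for p in h]); print(P,P.mean(0))
E
```

```text
t 28.4667 q [ 1.81   0.915  0.218 -0.007  2.009  1.516] tcp [-0.312  0.819  0.371] F [-0.127 -0.197 -5.186] gap 0.46257450586097437
tool x [ 0.287 -0.958  0.   ] y [ 0.006  0.002 -1.   ] z [0.958 0.287 0.007]
to [0.   0.6  0.36] rows 10 from prev [29.872  1.293 23.564] total [29.872  1.293 23.564] cost 2.3e-17 margin 0.20 speed 1.10 [ 1.388  0.358  1.281 -0.006  1.5    1.098]
to [0.38 0.3  0.4 ] rows 12 from prev [39.642 -3.803 27.821] total [69.514 -2.51  51.385] cost 8.1e-20 margin 0.88 speed 0.53 [ 0.438  0.142  1.475 -0.001  1.518  0.147]
to [0.55 0.   0.4 ] rows 9 from prev [33.616  0.063  7.678] total [103.13   -2.448  59.063] cost 1.0e-18 margin 0.88 speed 0.50 [-0.205  0.252  1.333  0.003  1.551 -0.496]
to [ 0.55 -0.03  0.2 ] rows 5 from prev [ 2.867 19.995 -0.992] total [105.997  17.547  58.071] cost 1.5e-19 margin 0.81 speed 0.52 [-0.259  0.429  1.63   0.004  1.077 -0.552]
[[317.0, 187.0], [326.0, 264.0], [278.0, 269.0], [270.0, 191.0]]
[[ 0.65403085 -0.0962956 ]
 [ 0.44461223 -0.09171785]
 [ 0.44584872  0.03403808]
 [ 0.65719398  0.03210912]] [ 0.55042144 -0.03046656]
[[338.0, 230.0], [333.0, 252.0], [257.0, 250.0], [266.0, 242.0]]
[[ 0.4425344  -0.05788733]
 [ 0.4645596   0.03636003]
 [ 0.65069804  0.02514677]
 [ 0.62951816 -0.00790202]] [ 0.54682755 -0.00107064]
```

```bash
J='python3 -m jog'
$J '[[[2,0.1,1.6],0],[[5,0.2,4],0],[[8,0.4,6.5],0],[[11,0.5,8.7],0],[[14,0.6,11],0],[[17,0.7,13.4],0],[[20,0.9,15.8],0],[[23,1,18],0],[[26,1.1,20.5],0],[[29,1.3,22.8],0],[[29.9,1.3,23.6],0]]' >/dev/null; python3 chk.py && $J '[[[2.5,0,1.8],0],[[5.5,-0.2,4],0],[[9,-0.5,6.3],0],[[12.3,-1,8.6],0],[[15.6,-1.5,11],0],[[19,-2,13.3],0],[[22.3,-2.3,15.6],0],[[25.6,-2.7,18],0],[[29,-3,20.3],0],[[32.3,-3.3,22.6],0],[[35.6,-3.6,25],0],[[38.5,-3.8,27],0],[[39.6,-3.8,27.8],0]]' >/dev/null; python3 chk.py && $J '[[[3,0,0.7],0.03],[[6.5,0,1.5],0.06],[[10,0,2.3],0.1],[[13.5,0,3.1],0.14],[[17,0,3.9],0.18],[[20.5,0,4.7],0.22],[[24,0,5.5],0.26],[[27.5,0,6.3],0.29],[[31,0,7.1],0.307],[[33.6,0,7.7],0.307],[[33.6,0,7.7],0.307],[[33.6,0,7.7],0.307]]' > /dev/null; python3 chk.py;python3 st.py; python3 - <<'E'
from h import *
s=snap('wrist','w5')
E
```

```text
lift 289.4 t 29.48 dx -452.9 mm gap 39.5 mm Ftool [-0.9  4.7 -0.7]
lift 326.0 t 30.57 dx -59.2 mm gap 39.5 mm Ftool [ 0.2  3.9 -0.6]
lift 323.9 t 31.57 dx 281.9 mm gap 39.9 mm Ftool [-0.4  4.7 -0.2]
t 31.5667 q [-0.207  0.253  1.329  0.002  1.554 -0.187] tcp [ 0.551 -0.002  0.401] F [-0.116  0.38  -4.695] gap 0.46696751570814093
tool x [-0.02  -1.    -0.001] y [ 0.006  0.001 -1.   ] z [ 1.    -0.02   0.006]
```

View pics/w5.png

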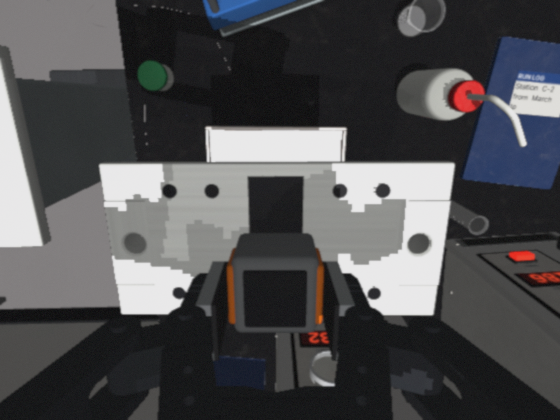

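The wrist view shows the plate held level, corners at about (101,164) and (453,164). The tray's +y edge is visible above it at (206,127) to (347,127). The tin isn't in this view, and the jar and beaker stand where they were. Next I'll compute the offset.

```bash
python3 - <<'E'
from h import *
np.set_printoptions(precision=4,suppress=True)
s=snap('wrist'); st=manip.sense(); M=R.from_quat(st['tool_rot']).as_matrix(); t=st['tcp_pos']; K,Rm,tv=cam(s)
L=[((101,164),(-.04,-.082,.02)),((453,164),(-.04,.082,.02)),((437.5,315),(.04,.082,.02)),((119.5,315),(.04,-.082,.02)),((134,243),(0,-.07,.02)),((418,243),(0,.07,.02))]
px=np.array([a for a,_ in L],float);X3=np.array([b for _,b in L])
ok,rv,tc=cv2.solvePnP(X3,px,K,None); Rp=Rm.T@cv2.Rodrigues(rv)[0]; op=Rm.T@(tc.ravel()-tv)
print('plate world',op,Rp[:,1],Rp[:,2],'in tool',M.T@(op-t)); print((cv2.projectPoints(X3,rv,tc,K,None)[0].reshape(-1,2)-px).round(1).tolist())
a,b=onz(s,206,127,.016),onz(s,347,126.5,.016); print('tray +y rim',a,b,'len',np.linalg.norm(a-b),'yaw',np.arctan2(b[1]-a[1],b[0]-a[0]))
m=(a+b)/2; d=(b-a)/np.linalg.norm(b-a); print('tray centre by wrist',m+.065*np.array([d[1],-d[0],0]))
print('plate corners world',onz(s,101,164,op[2]+.02),onz(s,453,164,op[2]+.02))
E
```

```text
plate world [0.5501 0.0064 0.3868] [ 0.9997 -0.011   0.0206] [-0.0201  0.0494  0.9986] in tool [-0.0061  0.0141  0.0001]
[[-0.2, -0.9], [0.2, -2.3], [-2.7, 1.5], [0.7, 0.8], [1.0, 0.7], [0.9, 0.5]]
tray +y rim [0.4483 0.0369 0.016 ] [0.6617 0.0339 0.016 ] len 0.21346416447892264 yaw -0.014317106284618493
tray centre by wrist [ 0.5541 -0.0296  0.016 ]
plate corners world [0.47   0.0484 0.4068] [0.632  0.0454 0.4068]
```

```bash
J='python3 -m jog'; sed -i 's/>20/>12/' chk.py
$J '[[[1.5,1,0.2],0],[[3,4,0.4],0],[[3.6,7.5,0.4],0],[[3.6,11,0.4],0],[[3.6,14.5,0.4],0],[[3.6,18,0.4],0],[[3.6,21.5,0.4],0],[[3.6,25,0.4],0],[[3.6,28.5,0.4],0],[[3.6,31,0.4],0],[[3.6,33,0.4],0],[[3.6,34.5,0.4],0],[[3.6,35.5,0.4],0],[[3.6,36,0.4],0],[[3.6,36,0.4],0],[[3.6,36,0.4],0]]' >/dev/null; python3 chk.py; python3 st.py; python3 - <<'E'
from h import *
s=snap('side'); u=s['frame'][205:285,235:375,::-1]; t=snap('top'); v=t['frame'][165:295,240:380,::-1]
u=cv2.resize(u,(700,400),interpolation=cv2.INTER_CUBIC); cv2.imwrite('pics/s2.png',u)
w=snap('wrist'); cv2.imwrite('pics/w6.png',w['frame'][:,:,::-1])
E
```

```text
lift -35.3 t 33.00 dx 315.9 mm gap 39.7 mm Ftool [-0.1  5.   1.1]
t 33.0 q [-0.265  0.674  1.735  0.003  0.725 -0.252] tcp [ 0.557 -0.036  0.042] F [ 1.148  0.101 -4.953] gap 0.46462686726236124
tool x [-0.016 -1.    -0.   ] y [ 0.008  0.    -1.   ] z [ 1.    -0.016  0.008]
```

```bash
J='python3 -m jog'; cat > dn.py <<'E'
from h import *
s=manip.sense(); M=R.from_quat(s['tool_rot']).as_matrix(); F=s['force']@M; print('t %.2f z %.4f'%(s['t'],s['tcp_pos'][2]),'F',F.round(1))
raise SystemExit(int(F[1]<0))
E
$J '[[[0,0.5,-0.2],0],[[0,1,-0.4],0],[[0,1.4,-0.4],0],[[0,1.5,-0.4],0],[[0,1.5,-0.4],0]]' >/dev/null; python3 dn.py && $J '[[[0,0.1,0],0],[[0,0.2,0],0]]' >/dev/null && python3 dn.py && $J '[[[0,0.1,0],0],[[0,0.2,0],0]]' >/dev/null && python3 dn.py && $J '[[[0,0.1,0],0],[[0,0.2,0],0]]' >/dev/null && python3 dn.py && $J '[[[0,0.1,0],0],[[0,0.2,0],0]]' >/dev/null && python3 dn.py && $J '[[[0,0.1,0],0],[[0,0.2,0],0]]' >/dev/null && python3 dn.py && $J '[[[0,0.1,0],0],[[0,0.2,0],0]]' >/dev/null && python3 dn.py; python3 st.py
```

```text
t 33.57 z 0.0253 F [ 1.1  5.2 -0.6]
t 33.73 z 0.0239 F [0.4 4.  0.4]
t 33.90 z 0.0219 F [-0.1  4.6  0.4]
t 34.07 z 0.0198 F [-0.5  4.1 -1. ]
t 34.23 z 0.0178 F [ 0.5  3.7 -0.4]
t 34.40 z 0.0163 F [ 0.1 -1.1  1.4]
t 34.4 q [-0.268  0.715  1.754  0.004  0.665 -0.254] tcp [ 0.553 -0.036  0.016] F [ 1.403 -0.151  1.095] gap 0.4666938431892532
tool x [-0.017 -1.    -0.   ] y [ 0.008  0.    -1.   ] z [ 1.    -0.017  0.008]
```

```bash
J='python3 -m jog'
$J '[[[0,0.1,0],0],[[0,0.1,0],0]]' >/dev/null; python3 dn.py; $J '[[[0,0.1,0],0],[[0,0.1,0],0],[[0,0.1,0],0],[[0,0.1,0],0],[[0,0.1,0],0],[[0,0.1,0],0]]' 7.2; python3 st.py; $J '[[[0,-0.5,0],0],[[0,-1.5,0],0],[[0,-3,0],0],[[0,-6,0],0],[[0,-10,0],0],[[0,-14,0],0],[[0,-18,0],0],[[0,-22,0],0],[[0,-26,0],0],[[0,-30,0],0],[[0,-30,0],0],[[0,-30,0],0]]'; python3 - <<'E'
from h import *
s=snap('wrist'); t=snap('top'); a=snap('side')
w=np.zeros((580,800,3),np.uint8)
w[:300,:400]=cv2.resize(s['frame'],(400,300)); w[:300,400:]=cv2.resize(t['frame'][120:320,130:397],(400,300),interpolation=cv2.INTER_CUBIC); w[300:,:440]=cv2.resize(a['frame'][190:350,190:440],(440,280),interpolation=cv2.INTER_CUBIC)
cv2.imwrite('pics/fin.png',w[:,:,::-1]); cv2.imwrite('pics/finw.png',s['frame'][:,:,::-1])
E
python3 st.py
```

```text
t 34.57 z 0.0161 F [ 0.4 -4.6  1.1]
t: 35.07
tcp_pos: [0.5524, -0.0357, 0.0139]
tool_rot: [0.494, -0.503, 0.506, -0.498]
force: [-0.3, -0.2, 0.5]
finger_gap: 0.842
t 35.0667 q [-0.268  0.719  1.755  0.004  0.661 -0.254] tcp [ 0.552 -0.036  0.014] F [-0.27  -0.207  0.458] gap 0.8416858284137364
tool x [-0.016 -1.    -0.001] y [ 0.007  0.    -1.   ] z [ 1.    -0.016  0.007]
t: 36.07
tcp_pos: [0.5516, -0.0361, 0.3179]
tool_rot: [0.493, -0.5, 0.508, -0.499]
force: [0.3, -0.7, -0.7]
finger_gap: 0.844
t 36.2167 q [-0.269  0.311  1.479  0.002  1.348 -0.253] tcp [ 0.549 -0.035  0.313] F [-0.236 -0.148 -0.664] gap 0.8399793526014739
tool x [-0.016 -1.    -0.001] y [ 0.004  0.001 -1.   ] z [ 1.    -0.016  0.004]
```

View pics/fin.png

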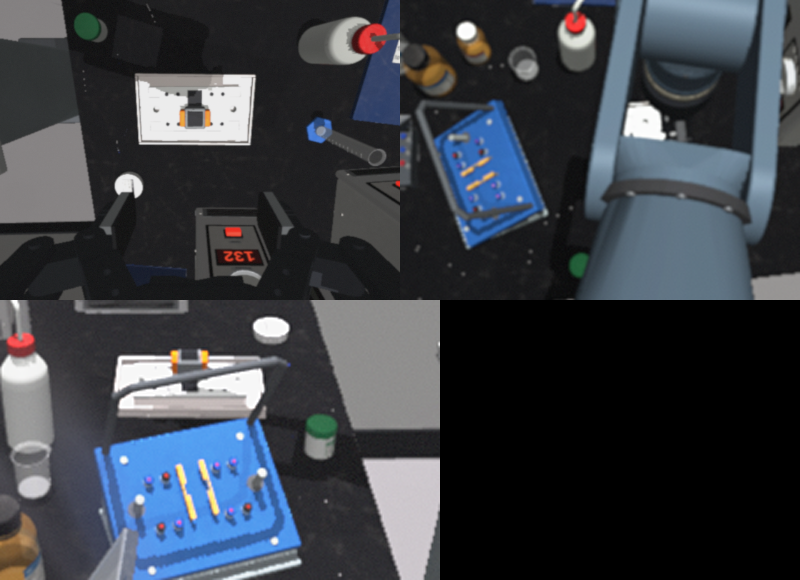

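The final view shows the plate lying in the tray with the grip head up. Its holes are symmetric in the tray (columns 155 and 237 about the tray's mid-column 196). The jar, tin and beaker stand in their places, and both dowels and all the vials are free. I'll run one numeric centring check and then hand in.

```bash
python3 - <<'E'
from h import *
np.set_printoptions(precision=4,suppress=True)
s=snap('wrist'); k=1.4
print('holes mid',(onz(s,155.5*k,109*k,.024)+onz(s,236.5*k,109*k,.024))/2)
c=np.array([onz(s,u*k,v*k,.016) for u,v in((137,74),(255,74),(253,145),(140,145))]); print('tray',c.mean(0))
t=snap('side'); a=cv2.imread('pics/side0.png'); 
hsv=lambda i:cv2.cvtColor(i,cv2.COLOR_BGR2HSV)
for i in(a,t['frame'][:,:,::-1].copy()):
    m=cv2.inRange(hsv(i),(45,100,60),(80,255,255)); n,l,S,C=cv2.connectedComponentsWithStats(m); print('lid',C[1+np.argmax(S[1:,4])])
print(workorder.sign_off())
E
```

```text
holes mid [ 0.5488 -0.0248  0.024 ]
tray [ 0.5493 -0.0296  0.016 ]
lid [372.4903 261.2087]
lid [372.2194 261.6122]
the job is handed in; nothing more can be done
None
```

The plate is off the vial block and lying in the white tray with its grip head up, and the job was handed in at about 36 s.

- **Tilt:** The move command only spins the tool about its fingers, so it could not tilt directly. I also tried a three-number turn, which was refused. Instead I pressed single-row moves against the arm's reach limit in free air to build up the 30° tilt, and took it out the same way on the other side before placing.
- **Grasp:** The first close went over the tops of the buttons without touching them, because the fingers reached about 2 cm less far than I had worked out. I went 16 mm lower and took the buttons. The fingertips pressed on the head or sheet with about 6 N, so I regripped 3 mm higher.
- **Release:** With a 12 N squeeze the buttons went in about 15 mm up the slope. I stopped at about 17.7 mm and held them in with 30 N. The plate came straight off with 4 to 6 N along the dowels and no sign of binding.
- **Placing:** The plate was lowered in 2 mm steps and touched the tray floor at under 5 N before I let go.

**Last checks:**
- The last picture shows the plate in the tray, the gripper clear, and the jar, tin and beaker standing.
- The plate centre is within about 1 mm of the tray centre lengthwise. Across the tray it reads about 5 mm off, from rough pixel picks.
- The jar lid is within half a pixel of where it started. I judged the tin and beaker only by eye.
- The first top and side measurement put the deck about 8 mm to one side of where the wrist camera put it; I used the wrist reading.

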